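Pin the slide and rock a stuck locating block out of its nest

TASK

Take the lock pin from its wooden stand and push it fully home down through the carriage's hole into the base, so that the carriage cannot slide, and let go of it. Then free the locating block that is stuck in the spring nest on the carriage: do not pull it straight out but, with its foot still in the nest, rock it about ten degrees toward the pin and then about as far the other way, until it comes free. Finish while holding the block still and upright over the nest, just clear of it by a centimetre or two, with the pin still fully home and the other things on the bench left alone.

Things in the scene. Friction and masses are not known exactly. Their poses are not given: they have to be found in the camera images.
- slide_base: Fixed steel slide base, 112 (x) x 250 (y) x 16 mm, with two guide rails along its long sides (tops 35 mm above the bench, 29.5 to 47.5 mm from its middle line). Origin: centre of its underside, on the bench; z up; y is its long axis, from the nest towards the hole for the lock pin. Turned by up to 0.35 rad from the world axes.
- carriage (a joint): The aluminium carriage, 56 (x) x 220 (y) mm, top 30 mm above the bench, slides along the base's y between the rails; value in m towards +y, -0.012 to 0.012. It starts at 0, where its hole lies over the hole in the base; until the pin is in, a sideways push of more than 3 N shifts it.
- lock_hole (a point): Where the lock pin goes in: centre of the hole's mouth at the level of the carriage's top, 30 mm above the bench, 85 mm from the nest along the base's +y. A 13.5 mm hole straight down through the 14 mm carriage, then a 12.5 mm blind hole 13 mm deep in the base beneath; both mouths have 2 mm chamfers.
- pin_grip (a point): Loose lock pin, upright: centre of its round handle (16 mm diameter, 46 mm tall). Below it a collar 24 mm across, 4 mm thick, and a tapered 10 mm shank 26 mm long. This point is 27 mm above the collar's underside, 53 mm above the tip; 80 g. At first it is 61 mm above the bench, the collar resting on a wooden stand; fully home, the collar rests on the carriage and it is 57 mm above the bench.
- pin_tip (a point): The lower tip of the lock pin, on its axis, 53 mm below the centre of its handle.
- lock_pin: The lock pin; origin at its tip, z up along its axis towards the handle.
- pin_stand: The fixed wooden stand in which the pin waits, 56 x 56 x 34 mm with a 14 mm hole 30 mm deep; origin at the centre of its underside.
- nest (a point): Centre of the nest's floor, on the carriage 30 mm above the bench; axes as the base's. Cheeks beside the block in x: 30.4 mm apart, 7 thick, 34 long, 26 tall. At +y and -y a sprung roller (9 mm diameter, axis 12 mm above the floor, 16 N on the block, gives 10 mm) before a housing (21 mm tall, 35 to 52 mm from the middle). All is open higher than 26 mm over the floor.
- block_grip (a point): The locating block: centre of its square grip stub, 24 x 24 mm, 35 mm tall, sides along the nest's axes. Below it the steel body, 28 (x) x 44 (y) x 45 mm. This point is 62 mm above the block's foot, so 92 mm above the bench when seated; the block's top is 80 mm above its foot. 350 g.
- block_foot (a point): Centre of the block's underside, on the nest's floor when seated; z up, y as the nest's. A rounded rib on each y side, 6 mm up, 2 mm proud, is caught under that side's roller: pulled straight, some 30 N. Leant to one side it turns about its lower edge there (22 mm from the middle) and the far rib passes its roller at about 8 degrees; leaning it back the other way frees the other rib.
- locating_block: The locating block; origin at the centre of its underside, same axes as at its foot.
- scrub_brush: Bystander: scrubbing brush, bristles down, 38 x 85 x 32 mm; origin at the centre of its underside. It and the pin stand may have changed places.
- steel_block: Bystander: dark steel block with a hole, 40 x 62 x 26 mm; origin at the centre of its underside.
- wood_block: Bystander: worn hardwood block 48 x 68 x 22 mm; origin at the centre of its underside.
Things that resemble listed ones, but are neither listed nor needed, are in the scene too. Leave any turquoise look-alike of the locating_block alone. Leave any orange look-alike of the lock_pin alone.

How it is judged:
By the outcome, as a careful person would: the job done as asked, in the order asked, and still so for the second after the job is handed in, while the arm keeps its last pose, push and grip.
It also fails if it takes over 56 s, if anything falls off the work surface, if the arm or the gripper's body presses on something with over 40 N, if the wrist force passes 120 N, or if a joint passes its speed limit or range.

ROBOT

A 6-joint arm with a two-finger parallel gripper is mounted at the origin on a cart in front of the work surface, level with it; the furniture and walls round the work are solid. World frame = base frame: x ahead of the robot, y to its left, z up, the work surface at z = 0. Lengths are in m, angles in rad, forces in N, time in s.
With the tool pointing down it reaches from about 0.425 to 0.95 m from the base axis. Payload 3.5 kg.
Tool frame: the origin (TCP) lies midway between the tips of the shut fingers; the grasp point (between the pads) lies 19 mm behind it (ctrl.tcp_to_grasp is the distance from the TCP to the grasp point, in m); z points along the fingers, x is the direction in which the jaws open and shut, and the axes are right-handed (so a half turn about z gives the same grasp; the last joint's range is limited). The gripper opens to 85 mm and grips with 20 to 120 N. Pads are 22 mm wide; open, the fingers measure 114 mm over their backs; the gripper's body (76 mm by 85 mm) begins 54 mm behind the grasp point. The pads swing forward as they close: fully open they stand 13 mm farther back than shut.
Start: joints at [-0.15, 0.286, 1.577, -0, 1.279, -0.15], TCP at [0.675, 0, 0.231] pointing down, gripper open.
Joint ranges: [-2.77, 2.77], [-0.9, 2.22], [0.21, 2.48], [-1.53, 4.67], [0.24, 2.81], [-2.84, 2.84]. Speed limits (rad/s): [2.79, 2.79, 3.14, 3.14, 3.14, 3.14].

INTERFACE

Orientations are given as a unit quaternion [x, y, z, w].
In Python, from plant import ctrl, cams, workorder, spotter gives the robot as it stands. The module is installed in compiled form; this text tells all that it offers.
- The arm moves only by the tool send_rows, never from a script. Its argument "motion" is one flat list of numbers, 5 for each row, row after row: the shift along the tool's x, y, z in cm, then the turn about the tool's z in rad, then the finger opening in cm, from 0 to 8.54. In form: [tx, ty, tz, spin, gripper, tx, ty, tz, spin, gripper, ...]. A call has 1 to 12 rows; each row shifts and turns the pose as measured when the row begins, along the tool's axes as they then stand; what a row does not reach is not made up. A row lasts 1/10 s, in which the tool goes at most 50 mm and 8.59 degrees, less where a joint would pass 70% of its speed; a pose out of reach is approached as far as the arm can. A call is refused whole if a number of a shift passes 5 or a number of a turn 0.15, either way. A call with a gripper value outside its range is refused whole. The fingers move at their own pace and stop on an object; "grip_force" is the grip in N (left out, the last holds). Time passes only in rows, so rows that do not move let the fingers close. It gives the time, the measured TCP pose, the force and the opening at its end, in the units of the state.
- ctrl.get_state(): the state, without advancing time (a new reading comes with each control period).
- cams.read_camera(name): name is "scene" or "side" or "wrist"; returns (picture, depth): 480x640x3 uint8, red, green, blue; 480x640 float32, m along the optical axis (not along the pixel's ray), 0 where there is no reading.
- cams.camera_params(name): a dict with "fx", "fy", "cx", "cy" (pixels), "k1" (the pictures are not rectified: a ray, as slopes to the right and down, at radius r is drawn at 1 + k1 r^2 times it, then the intrinsics apply), "xyz" and "attitude" of the camera in the world; the wrist camera has in their place "mount" (4x4, takes a point from camera to tool coordinates, whose origin is the TCP and whose axes are the tool frame's). Camera axes: x right, y down, z forward; pixel columns grow to the right and rows downward; lengths in m; the calibration is good to about 2 mm. A picture is of the moment at which its call begins: read the wrist's pose just before it. camera_params takes no time and is no camera call.
- workorder.sign_off(): hands the job in, once; it reports no verdict.
Trained networks look in the newest picture that a camera, given by its name, has taken for a name from the list of things; names that differ only in an ending like _2 or _b are one class to them, and where a whole thing is asked for, a point or a joint stands for the part that bears it (a point fixed in the world has none). Each returns a list of dicts, best first, with "conf" (0 to 1); they miss things now and then, are a little off and sometimes report something else, mostly with a low value. They report only what shows in the picture. A call takes as long as a camera call. They do not tell look-alikes from the thing itself.
- spotter.trace(target, camera): "mask" (480x640 bool, what is visible of it) and "bbox" ([left, top, width, height] in pixels, round what is visible of it).
The state is a dict: "time": time; "qpos": joint angles; "dq": joint speeds; "joint_efforts": joint torques, N m; "eef_pos": TCP position; "tcp_rot": TCP orientation; "contact_force": force on the tool from outside, world axes, zero at the start; "wrist_torque": the same for the moment, N m; "opening": opening from 0.0 (shut) to 1.0 (fully open).
Only numpy, scipy, OpenCV 4.12 (cv2) and the standard library are available. Lean on these libraries where they do the work, as an engineer would, in place of code of your own. Each camera call takes 0.05 s, during which the arm holds its last target.

## Working session

There is one attempt and no reset: what is moved stays moved. The work goes in short steps, Python scripts to look and compute and a tool call to move; the robot and the scene stay as the last step left them, time stands still between calls to the robot, and variables do not carry over. Pictures are saved under pics/ and viewed, and the job is handed in when it is done.

Besides the shell and the picture viewer there is one more tool, called after "Request:" as name(argument=value, ...) on one line, values as JSON. send_rows: Moves the arm, as the interface text tells. Its arguments: {"type":"object","properties":{"motion":{"type":"array","items":{"type":"number"}},"grip_force":{"type":"number"}},"required":["motion"]}

```bash
mkdir -p pics; ls; python3 - <<'E'
from plant import ctrl,cams
import cv2
print(ctrl.get_state(), ctrl.tcp_to_grasp)
for n in ("scene","side","wrist"):
    p=cams.camera_params(n); print(n,p)
    im,d=cams.read_camera(n)
    cv2.imwrite(f"pics/{n}0.png",im[:,:,::-1])
    import numpy as np; np.savez(f"{n}0.npz",im=im,d=d)
E
```

```text
pics
{'time': 0.0, 'qpos': array([-1.49969099e-01,  2.87203110e-01,  1.57818583e+00,  1.25716814e-05,
        1.27860960e+00, -1.49986200e-01]), 'dq': array([-8.04170188e-04, -1.05759833e-03,  1.20024895e-03,  8.16458313e-04,
       -5.35543953e-06, -6.58115307e-04]), 'joint_efforts': array([-1.79628755e-04, -4.05981302e+01, -2.92628127e+01, -1.54224781e-04,
        5.81841552e-03,  3.74769741e-06]), 'eef_pos': array([6.74336975e-01, 1.53671737e-04, 2.29917442e-01]), 'tcp_rot': array([ 9.99999276e-01,  6.73277442e-06, -1.18853562e-03, -1.85687974e-04]), 'contact_force': array([-0.11065522,  0.5524066 ,  0.28970229]), 'wrist_torque': array([ 0.01313825, -0.05758627, -0.00239127]), 'opening': 1.0024891204173747} 0.0187
scene {'fx': 475.5105770910273, 'fy': 475.5105770910273, 'cx': 316.74020478439377, 'cy': 229.0071502409224, 'k1': -0.1223848931462865, 'xyz': array([0.06528313, 0.83347154, 0.57727702]), 'attitude': array([-0.21897503,  0.82641988, -0.50023638,  0.13727232])}
side {'fx': 524.6219877812389, 'fy': 524.6219877812389, 'cx': 311.95225067148715, 'cy': 235.1585672318937, 'k1': 0.04457022090660533, 'xyz': array([ 0.02553167, -1.0218012 ,  0.61511913]), 'attitude': array([ 0.81904899, -0.18169798,  0.13150296, -0.52806398])}
wrist {'fx': 338.06624254662796, 'fy': 338.06624254662796, 'cx': 320.17682914645724, 'cy': 244.0713936124474, 'k1': -0.05807076611683979, 'mount': array([[ 9.99998111e-01, -1.10079867e-03,  1.60209134e-03,
         4.89867036e-04],
       [ 6.28751091e-04,  9.63065237e-01,  2.69267440e-01,
        -6.75121371e-02],
       [-1.83932771e-03, -2.69265924e-01,  9.63064110e-01,
        -1.42488167e-01],
       [ 0.00000000e+00,  0.00000000e+00,  0.00000000e+00,
         1.00000000e+00]])}
```

View pics/scene0.png

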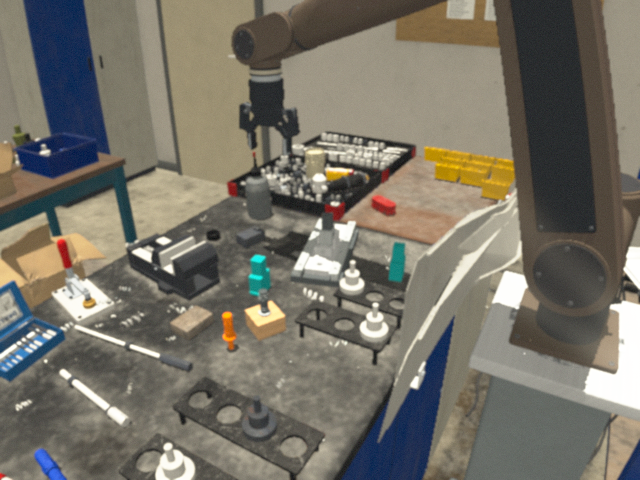

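View pics/side0.png

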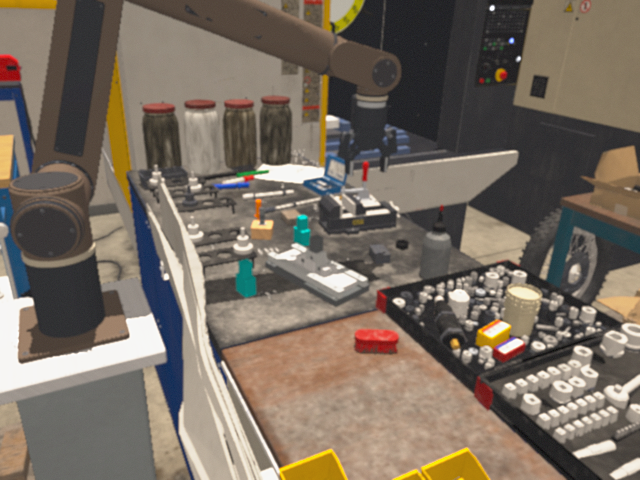

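View pics/wrist0.png

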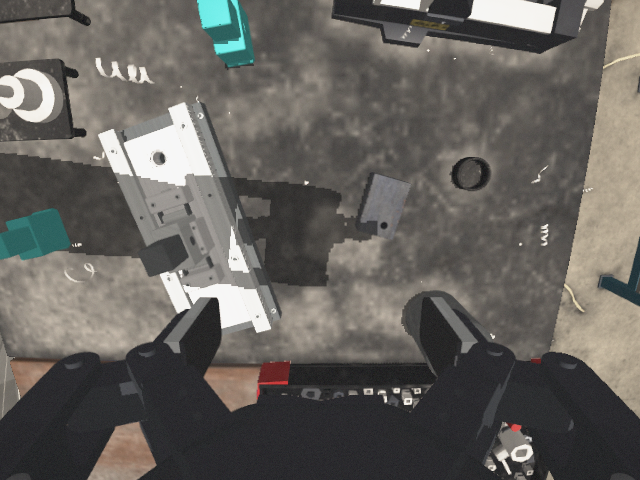

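```bash
cat > h.py <<'E'
import numpy as np, cv2
from scipy.spatial.transform import Rotation as R
from plant import ctrl,cams,spotter
def pose(name,st=None):
    p=cams.camera_params(name)
    if 'mount' in p:
        st=st or ctrl.get_state()
        T=np.eye(4);T[:3,:3]=R.from_quat(st['tcp_rot']).as_matrix();T[:3,3]=st['eef_pos']
        return p,T@p['mount']
    T=np.eye(4);T[:3,:3]=R.from_quat(p['attitude']).as_matrix();T[:3,3]=p['xyz'];return p,T
def rays(p,uv):
    uv=np.atleast_2d(np.asarray(uv,float))
    d=np.stack([(uv[:,0]-p['cx'])/p['fx'],(uv[:,1]-p['cy'])/p['fy']],1); s=d.copy()
    for _ in range(20): s=d/(1+p['k1']*(s**2).sum(1,keepdims=True))
    return np.c_[s,np.ones(len(s))]
def onplane(name,uv,z,st=None):
    p,T=pose(name,st); r=rays(p,uv)@T[:3,:3].T; o=T[:3,3]
    return o+r*((z-o[2])/r[:,2])[:,None]
def pts(name,depth,mask,st=None):
    p,T=pose(name,st); v,u=np.nonzero(mask&(depth>0))
    c=rays(p,np.c_[u,v])*depth[v,u][:,None]
    return c@T[:3,:3].T+T[:3,3],u,v
def proj(name,X,st=None):
    p,T=pose(name,st); c=(np.atleast_2d(X)-T[:3,3])@T[:3,:3]; s=c[:,:2]/c[:,2:]
    s=s*(1+p['k1']*(s**2).sum(1,keepdims=True)); return s*p['fx']+[p['cx'],p['cy']]
def crop(im,box,k,fn):
    x,y,w,h=box; cv2.imwrite(fn,cv2.resize(im[y:y+h,x:x+w,::-1],None,fx=k,fy=k,interpolation=cv2.INTER_CUBIC))
E
python3 - <<'E'
from h import *
S=np.load('scene0.npz');W=np.load('wrist0.npz');D=np.load('side0.npz')
crop(S['im'],(180,200,240,160),3,'pics/s1.png'); crop(W['im'],(80,80,240,260),2.3,'pics/w1.png'); crop(D['im'],(200,180,200,140),4,'pics/d1.png')
for c in ('scene','side','wrist'):
  for n in ('lock_pin','pin_stand','locating_block','slide_base'):
    for r in spotter.trace(n,c)[:4]:
        d={'scene':S,'side':D,'wrist':W}[c]['d']
        P,_,_=pts(c,d,r['mask']); 
        print(c,n,round(r['conf'],2),r['bbox'],r['mask'].sum(), np.round(np.median(P,0),3) if len(P) else None, np.round(np.percentile(P,[2,98],axis=0),3).tolist() if len(P) else None)
print(onplane('wrist',[158,157],.03))
E
```

```text
scene lock_pin 0.87 [222.8, 313.6, 12.7, 35.1] 342 [0.524 0.354 0.044] [[0.517, 0.329, -0.002], [0.548, 0.36, 0.075]]
scene lock_pin 0.69 [260.2, 288.4, 9.5, 29.6] 237 [0.504 0.275 0.056] [[0.498, 0.261, 0.034], [0.514, 0.28, 0.084]]
scene pin_stand 0.88 [243.2, 300.4, 42.0, 39.7] 949 [0.494 0.283 0.028] [[0.473, 0.243, 0.0], [0.541, 0.306, 0.034]]
scene locating_block 0.95 [247.6, 254.4, 24.7, 42.7] 687 [0.581 0.186 0.043] [[0.573, 0.153, 0.0], [0.601, 0.199, 0.081]]
scene locating_block 0.94 [386.8, 244.2, 19.3, 42.4] 566 [ 0.353 -0.004  0.043] [[0.341, -0.039, -0.001], [0.379, 0.007, 0.08]]
scene locating_block 0.62 [321.6, 212.8, 14.9, 29.4] 403 [ 0.528 -0.007  0.074] [[0.516, -0.036, 0.044], [0.544, 0.006, 0.108]]
scene locating_block 0.39 [260.9, 288.9, 7.0, 25.3] 226 [0.504 0.275 0.063] [[0.498, 0.264, 0.036], [0.514, 0.28, 0.084]]
scene slide_base 0.48 [237.8, 228.6, 30.4, 17.9] 384 [0.727 0.021 0.02 ] [[0.712, -0.015, 0.001], [0.758, 0.045, 0.027]]
side lock_pin 0.43 [259.4, 209.2, 3.3, 17.9] 88 [0.505 0.264 0.057] [[0.499, 0.258, 0.036], [0.515, 0.273, 0.082]]
side pin_stan
[... 440 characters left out ...]
, -0.045, 0.042], [0.551, -0.006, 0.109]]
side slide_base 0.82 [267.1, 242.8, 102.1, 64.7] 3146 [ 0.517 -0.068  0.028] [[0.456, -0.151, -0.0], [0.609, 0.09, 0.05]]
wrist pin_stand 0.59 [135.3, 212.4, 71.4, 63.2] 2556 [ 0.546 -0.015  0.079] [[0.523, -0.04, 0.041], [0.558, 0.003, 0.111]]
wrist locating_block 0.7 [0.0, 208.6, 73.7, 51.6] 2633 [ 0.374 -0.015  0.044] [[0.349, -0.038, 0.002], [0.38, 0.005, 0.08]]
wrist locating_block 0.58 [137.0, 216.3, 69.6, 63.0] 2512 [ 0.546 -0.015  0.08 ] [[0.523, -0.039, 0.044], [0.558, 0.003, 0.111]]
wrist slide_base 0.78 [97.6, 100.6, 186.7, 233.0] 20299 [0.552 0.015 0.032] [[0.472, -0.121, 0.008], [0.616, 0.103, 0.052]]
[[0.51379738 0.06208633 0.03      ]]
```

```bash
ls pics
```

```text
d1.png
s1.png
scene0.png
side0.png
w1.png
wrist0.png
```

View pics/s1.png

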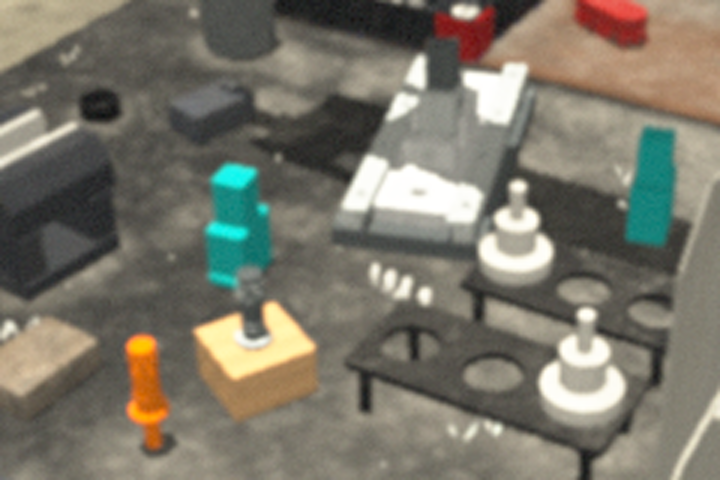

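View pics/w1.png

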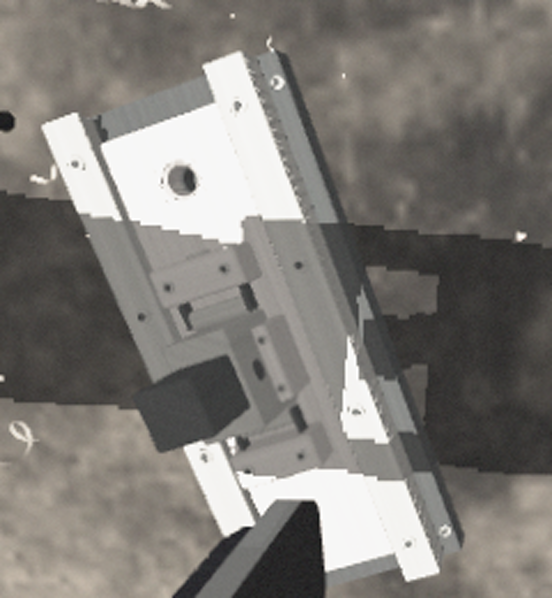

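View pics/d1.png

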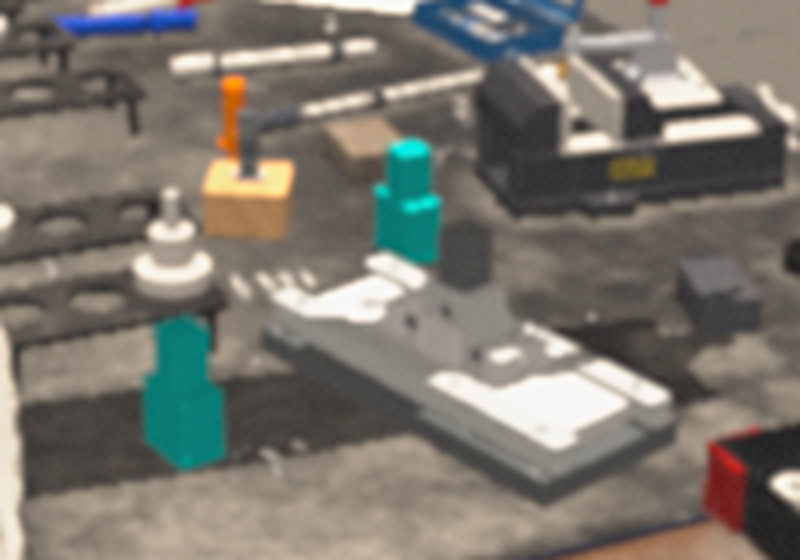

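```bash
python3 - <<'E'
from h import *
st=ctrl.get_state()
W=np.load('wrist0.npz')
P,u,v=pts('wrist',W['d'],np.ones((480,640),bool))
m=(P[:,2]>.027)&(P[:,2]<.055)&(P[:,0]>.43)&(P[:,0]<.65)&(P[:,1]>-.16)&(P[:,1]<.12)&(u<300)&(v<330)
rail=m&(P[:,2]>.0335)&(P[:,2]<.0365)
# fit theta: maximise number of rail-top points within |x'| in [29.5,47.5] and no points outside
best=[]
Q=P[rail,:2]; print(len(Q))
hole=np.array([.5138,.0621])
for th in np.arange(0.1,.4,.005):
    ex=np.array([np.cos(th),np.sin(th)])
    s=(Q-hole)@ex
    h,b=np.histogram(s,np.arange(-.06,.06,.001)); best.append(((h.astype(float)**2).sum(),th))
th=max(best)[1]; print(th)
for th in (th-.02,th,th+.02):
    ex=np.array([np.cos(th),np.sin(th)]); s=(Q-hole)@ex
    h,b=np.histogram(s,np.arange(-.06,.06,.002)); print(dict(zip((np.round(b[:-1]*1000)).astype(int).tolist(),h.tolist())))
# block top
t=(P[:,2]>.106)&(P[:,2]<.114)&(P[:,0]>.45)&(P[:,0]<.6)
print(t.sum(),P[t].mean(0),cv2.minAreaRect(P[t,:2].astype(np.float32)*1000))
S=np.load('scene0.npz')
print(proj('scene',[hole.tolist()+[.03]]))
# pin & stand from scene
P,u,v=pts('scene',S['d'],np.ones((480,640),bool))
a=(P[:,0]>.46)&(P[:,0]<.56)&(P[:,1]>.22)&(P[:,1]<.32)
t=a&(abs(P[:,2]-.034)<.0015); print('stand top',t.sum(),cv2.minAreaRect(P[t,:2].astype(np.float32)*1000))
t=a&(P[:,2]>.082); print('pin top',t.sum(),P[t].mean(0),P[a,2].max())
E
```

```text
5997
0.30000000000000016
{-60: 0, -58: 0, -56: 0, -54: 0, -52: 0, -50: 5, -48: 109, -46: 218, -44: 276, -42: 262, -40: 253, -38: 259, -36: 252, -34: 257, -32: 271, -30: 174, -28: 37, -26: 0, -24: 0, -22: 0, -20: 0, -18: 0, -16: 0, -14: 0, -12: 0, -10: 2, -8: 1, -6: 2, -4: 1, -2: 1, 0: 2, 2: 0, 4: 1, 6: 1, 8: 0, 10: 0, 12: 0, 14: 7, 16: 2, 18: 4, 20: 28, 22: 43, 24: 0, 26: 0, 28: 42, 30: 223, 32: 365, 34: 354, 36: 370, 38: 376, 40: 354, 42: 392, 44: 391, 46: 376, 48: 202, 50: 56, 52: 0, 54: 0, 56: 0}
{-60: 0, -58: 0, -56: 0, -54: 0, -52: 0, -50: 3, -48: 198, -46: 274, -44: 269, -42: 257, -40: 242, -38: 253, -36: 254, -34: 232, -32: 311, -30: 80, -28: 0, -26: 0, -24: 0, -22: 0, -20: 0, -18: 0, -16: 0, -14: 1, -12: 1, -10: 1, -8: 2, -6: 1, -4: 2, -2: 1, 0: 0, 2: 1, 4: 1, 6: 0, 8: 0, 10: 0, 12: 8, 14: 1, 16: 2, 18: 32, 20: 38, 22: 3, 24: 0, 26: 0, 28: 144, 30: 376, 32: 377, 34: 357, 36: 372, 38: 364, 40: 398, 42: 379, 44: 391, 46: 342, 48: 1, 50: 0, 52: 0, 54: 0, 56: 0}
{-60: 0, -58: 0, -56: 0, -54: 0, -52: 9, -50: 98, -48: 224, -46: 263, -44: 270, -42: 253, -40: 242, -38: 244, -36: 260, -34: 234, -32: 203, -30: 73, -28: 0, -26: 0, -24: 0, -22: 0, -20: 0, -18: 0, -16: 1, -14: 2, -12: 0, -10: 3, -8: 1, -6: 1, -4: 1, -2: 0, 0: 2, 2: 0, 4: 0, 6: 0, 8: 0, 10: 3, 12: 6, 14: 2, 16: 14, 18: 50, 20: 9, 22: 0, 24: 20, 26: 140, 28: 280, 30: 363, 32: 362, 34: 364, 36: 368, 38: 379, 40: 398, 42: 390, 44: 296, 46: 136, 48: 5, 50: 0, 52: 0, 54: 0, 56: 0}
813 [ 0.53968908 -0.01931327  0.11022351] ((538.955078125, -19.811038970947266), (24.829044342041016, 24.173887252807617), 17.177520751953125)
[[317.10199537 262.37417553]]
stand top 279 ((507.0948181152344, 270.294677734375), (55.56265640258789, 57.19429397583008), 61.28699493408203)
pin top 33 [0.50759481 0.27080279 0.08337458] 0.08511010123288743
```

Request:
send_rows(motion=[0,0,0,-0.15,6,0,0,0,-0.15,6,-0.8,-2.8,0,0,6,-0.8,-2.8,0,0,6,-0.8,-2.8,0,0,6,-0.8,-2.8,0,0,6,-0.8,-2.8,0,0,6,-0.8,-2.8,0,0,6,-0.8,-2.8,0,0,6,-0.8,-2.8,0,0,6,-0.8,-2.8,0,0,6,-0.8,-2.8,0,0,6])

```text
time: 1.95
eef_pos: [0.5104, 0.2478, 0.2319]
tcp_rot: [0.989, 0.15, 0.002, 0.0]
contact_force: [-0.2, 0.8, 0.7]
opening: 0.703
```

Request:
send_rows(motion=[0,0,0,0,6,0,0,0,0,6])

```text
time: 2.15
eef_pos: [0.5086, 0.2503, 0.2323]
tcp_rot: [0.988, 0.153, 0.002, 0.0]
contact_force: [0.2, -0.6, -0.5]
opening: 0.704
```

```bash
cat > w.py <<'E'
import sys
from h import *
n=sys.argv[1]; cam=sys.argv[2] if len(sys.argv)>2 else 'wrist'
st=ctrl.get_state(); im,d=cams.read_camera(cam)
np.savez(n+'.npz',im=im,d=d,eef_pos=st['eef_pos'],tcp_rot=st['tcp_rot']); cv2.imwrite(f'pics/{n}.png',im[:,:,::-1])
Rm=R.from_quat(st['tcp_rot']).as_matrix()
print('t',st['time'],'pos',st['eef_pos'].round(4),'yaw',round(np.arctan2(Rm[1,0],Rm[0,0]),4),'z',Rm[:,2].round(4),'F',st['contact_force'].round(1),'op',st['opening'])
E
python3 w.py w2
```

```text
t 2.15 pos [0.5086 0.2503 0.2323] yaw 0.3068 z [ 4.3e-03  4.0e-04 -1.0e+00] F [ 0.2 -0.6 -0.5] op 0.7041731329698965
```

View pics/w2.png

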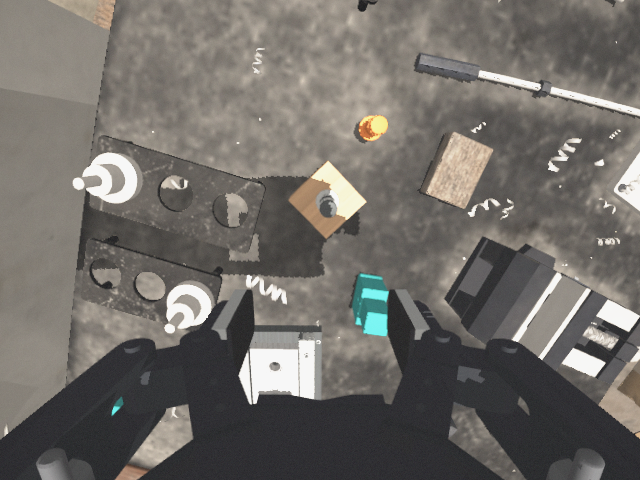

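```bash
python3 - <<'E'
from h import *
W=np.load('w2.npz'); st={k:W[k] for k in ('eef_pos','tcp_rot')}
crop(W['im'],(280,150,100,100),6,'pics/w2a.png');crop(W['im'],(235,320,100,80),7,'pics/w2b.png')
P,u,v=pts('wrist',W['d'],np.ones((480,640),bool),st)
a=(P[:,0]>.46)&(P[:,0]<.56)&(P[:,1]>.22)&(P[:,1]<.32)
t=a&(abs(P[:,2]-.034)<.0015); print('stand top',t.sum(),cv2.minAreaRect(P[t,:2].astype(np.float32)*1000))
t=a&(P[:,2]>.081); print('pin top',t.sum(),P[t].mean(0),P[a,2].max(), u[t].mean(),v[t].mean(),cv2.minEnclosingCircle(P[t,:2].astype(np.float32)*1000))
print(onplane('wrist',[[275,366]],.03,st))
E
```

```text
stand top 2444 ((511.6558532714844, 269.29718017578125), (56.155517578125, 56.20838165283203), 61.38704299926758)
pin top 48837 [0.51240011 0.26224697 0.30748941] 0.33637974083537026 352.1748469398202 409.67197002272866 ((510.238037109375, 251.2194061279297), 57.425601959228516)
[[0.51316779 0.06311    0.03      ]]
```

View pics/w2a.png

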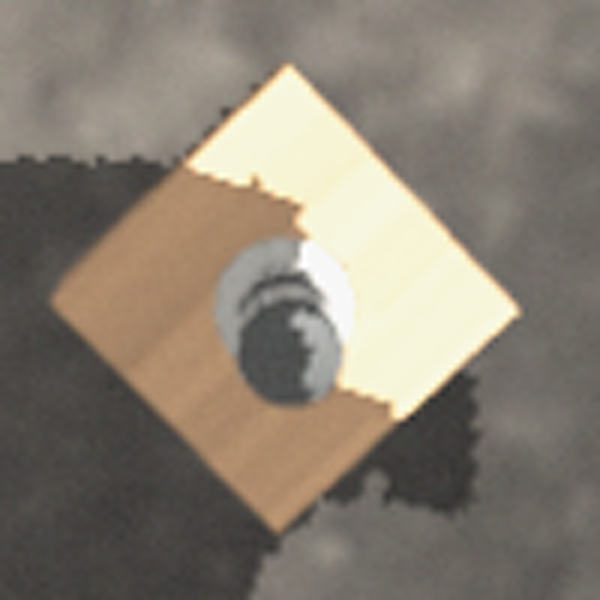

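View pics/w2b.png

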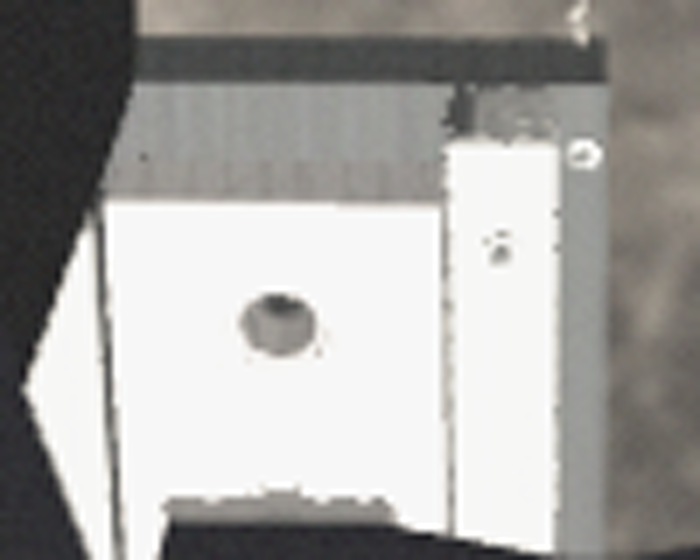

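```bash
python3 - <<'E'
from h import *
W=np.load('w2.npz'); st={k:W[k] for k in ('eef_pos','tcp_rot')}
p=onplane('wrist',[[328.5,208.7]],.084,st)[0];c=onplane('wrist',[[280+284/6,150+308/6]],.038,st)[0]
print(p,c, onplane('wrist',[[274.9,366.6]],.03,st))
Rm=R.from_quat(st['tcp_rot']).as_matrix()
g=p.copy(); g[2]=.064-.0187
print('tool shift cm',(Rm.T@(g-st['eef_pos']))*100)
E
```

```text
[0.51140322 0.26979761 0.084     ] [0.51173739 0.26944049 0.038     ] [[0.51327402 0.06226325 0.03      ]]
tool shift cm [ 0.78106395 -1.78454892 18.69968035]
```

Request:
send_rows(motion=[0.4,-0.9,1.5,0,6,0.4,-0.9,2,0,6,0,0,2,0,6,0,0,2,0,6,0,0,2,0,6,0,0,0,0,6])

```text
time: 2.8
eef_pos: [0.5149, 0.2678, 0.1294]
tcp_rot: [0.989, 0.148, 0.002, 0.0]
contact_force: [-0.3, -0.2, -0.8]
opening: 0.7
```

```bash
python3 w.py w3; python3 - <<'E'
from h import *
W=np.load('w3.npz'); st={k:W[k] for k in ('eef_pos','tcp_rot')}
Rm=R.from_quat(st['tcp_rot']).as_matrix()
g=np.array([.5115,.2696,.064-.0187])
print('tool shift cm',(Rm.T@(g-st['eef_pos']))*100, proj('wrist',[[.5115,.2696,.084]],st))
E
```

```text
t 2.8 pos [0.5149 0.2678 0.1294] yaw 0.2977 z [ 3.9e-03  5.0e-04 -1.0e+00] F [-0.3 -0.2 -0.8] op 0.7002850747627539
tool shift cm [-0.30063311 -0.2779942   8.4049774 ] [[314.37855176 263.79976922]]
```

View pics/w3.png

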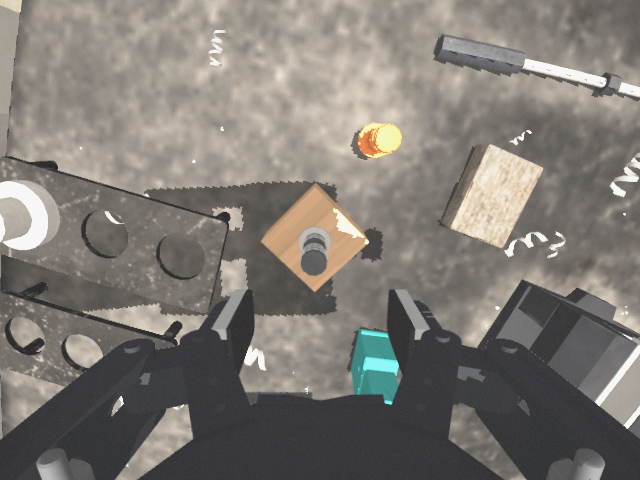

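Request:
send_rows(motion=[-0.3,-0.28,1,0,6,0,0,1.5,0,5,0,0,1.5,0,5,0,0,1.5,0,5,0,0,1.2,0,5,0,0,0,0,5])

```text
time: 3.45
eef_pos: [0.5146, 0.2702, 0.0606]
tcp_rot: [0.989, 0.148, 0.005, -0.001]
contact_force: [-0.9, 0.2, -0.2]
opening: 0.588
```

```bash
python3 w.py w4; python3 - <<'E'
from h import *
W=np.load('w4.npz'); st={k:W[k] for k in ('eef_pos','tcp_rot')}
Rm=R.from_quat(st['tcp_rot']).as_matrix()
g=np.array([.5115,.2696,.064-.0187])
print('tool shift cm',(Rm.T@(g-st['eef_pos']))*100, proj('wrist',[[.5115,.2696,.084]],st))
E
```

```text
t 3.45 pos [0.5146 0.2702 0.0606] yaw 0.2962 z [ 0.0106  0.0027 -0.9999] F [-0.9  0.2 -0.2] op 0.588241183466388
tool shift cm [-0.33098324 -0.02903098  1.52354738] [[311.80696285 326.65114794]]
```

View pics/w4.png

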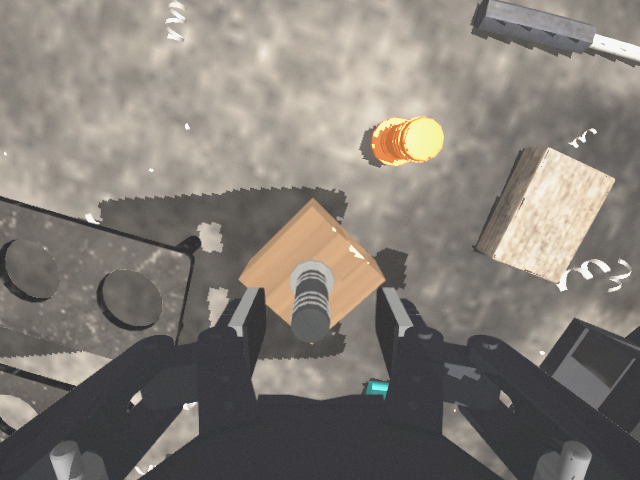

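Request:
send_rows(motion=[-0.33,-0.05,0.5,0,5,0,0,0.5,0,5,0,0,0.5,0,5,0,0,0,0,5])

```text
time: 3.9
eef_pos: [0.513, 0.2704, 0.0469]
tcp_rot: [0.989, 0.148, 0.008, -0.001]
contact_force: [-0.7, -0.0, -1.0]
opening: 0.587
```

Request:
send_rows(motion=[0,0,0,0,3,0,0,0,0,1,0,0,0,0,1,0,0,0,0,1,0,0,0,0,1,0,0,0,0,1], grip_force=40)

```text
time: 4.5
eef_pos: [0.5125, 0.2703, 0.0474]
tcp_rot: [0.989, 0.148, 0.007, -0.001]
contact_force: [-1.2, 0.6, -0.2]
opening: 0.175
```

```bash
python3 w.py w5
```

```text
t 4.5 pos [0.5125 0.2703 0.0474] yaw 0.2966 z [ 0.0137  0.0036 -0.9999] F [-1.2  0.6 -0.2] op 0.17547987477191163
```

View pics/w5.png

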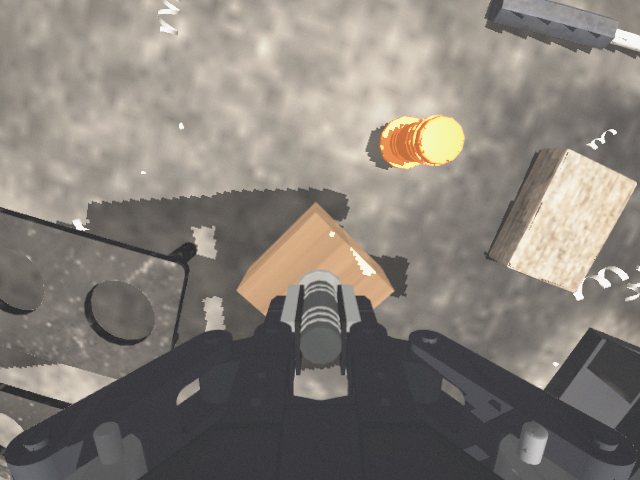

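Request:
send_rows(motion=[0,0,-0.5,0,1,0,0,-1,0,1,0,0,-1.5,0,1,0,0,-1.5,0,1,0,0,-1.5,0,1,0,0,-1.5,0,1,0,0,-1,0,1,0,0,0,0,1])

```text
time: 5.35
eef_pos: [0.5135, 0.2707, 0.1434]
tcp_rot: [0.989, 0.148, 0.011, -0.002]
contact_force: [-0.8, -0.4, -1.2]
opening: 0.176
```

```bash
python3 w.py w6;python3 - <<'E'
from h import *
W=np.load('w6.npz'); st={k:W[k] for k in ('eef_pos','tcp_rot')}
Rm=R.from_quat(st['tcp_rot']).as_matrix()
g=np.array([.5133,.0623,.12])
print('tool shift cm',(Rm.T@(g-st['eef_pos']))*100)
E
```

```text
t 5.35 pos [0.5135 0.2707 0.1434] yaw 0.2965 z [ 0.0217  0.0063 -0.9997] F [-0.8 -0.4 -1.2] op 0.1756892027251525
tool shift cm [-6.15738896 19.92907806  2.20930221]
```

View pics/w6.png

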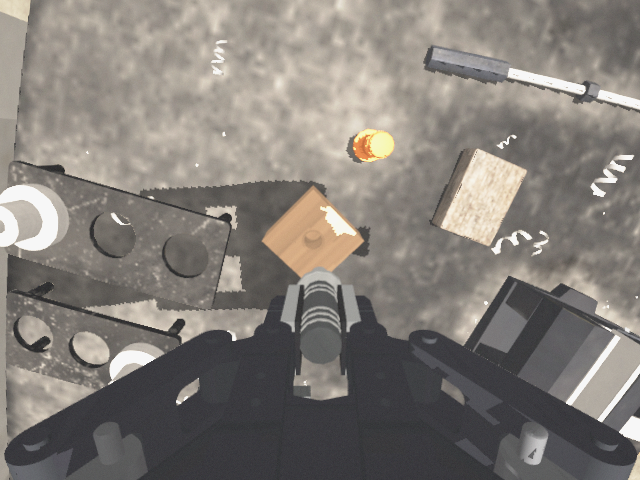

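Request:
send_rows(motion=[-0.3,1,0,0,1,-0.6,2,0,0,1,-0.6,2,0,0,1,-0.6,2,0,0,1,-0.6,2,0,0,1,-0.6,2,0,0,1,-0.6,2,0,0,1,-0.6,2,0,0,1,-0.6,2,0,0,1,-0.6,1,0,0,1,0,0,0,0,1,0,0,0,0,1])

```text
time: 6.6
eef_pos: [0.5019, 0.0685, 0.1292]
tcp_rot: [0.989, 0.147, -0.001, -0.001]
contact_force: [-0.0, 0.4, -1.1]
opening: 0.175
```

```bash
python3 w.py w7;python3 - <<'E'
from h import *
W=np.load('w7.npz'); st={k:W[k] for k in ('eef_pos','tcp_rot')}
Rm=R.from_quat(st['tcp_rot']).as_matrix()
g=np.array([.5133,.0623,.09])-.039*Rm[:,2]-[0,0,.039]
print('tool shift cm',(Rm.T@(g-st['eef_pos']))*100, proj('wrist',[[.5133,.0623,.03]],st))
E
```

```text
t 6.6 pos [0.5019 0.0685 0.1292] yaw 0.2957 z [-0.0033  0.0024 -1.    ] F [-0.   0.4 -1.1] op 0.1753348775326747
tool shift cm [0.92850718 0.95324017 3.91371245] [[331.76881283 256.00368593]]
```

View pics/w7.png

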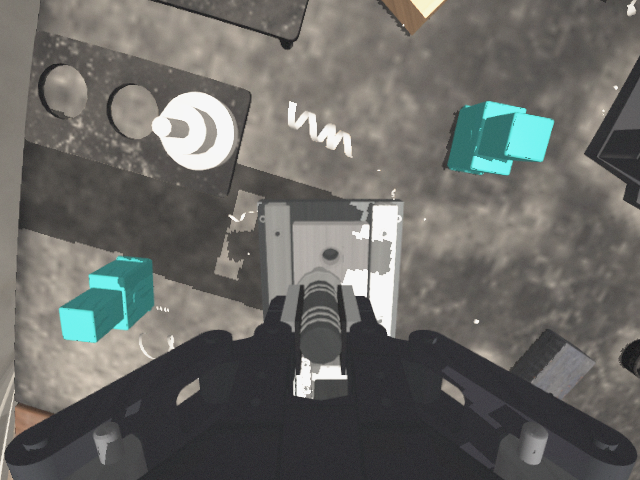

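Request:
send_rows(motion=[0.45,0.45,0,0,1,0.45,0.45,0.5,0,1,0,0,1,0,1,0,0,1,0,1,0,0,1,0,1,0,0,0,0,1])

```text
time: 7.25
eef_pos: [0.5137, 0.0649, 0.0902]
tcp_rot: [0.989, 0.149, -0.002, -0.002]
contact_force: [-0.2, -0.2, -1.1]
opening: 0.178
```

```bash
python3 w.py w8; python3 w.py s8 scene; python3 w.py d8 side; python3 - <<'E'
from h import *
W=np.load('w8.npz'); st={k:W[k] for k in ('eef_pos','tcp_rot')}
Rm=R.from_quat(st['tcp_rot']).as_matrix()
g=np.array([.5133,.0623,.038])-.039*Rm[:,2]-[0,0,.039]
print('tool shift cm',(Rm.T@(g-st['eef_pos']))*100, proj('scene',[[.5133,.0623,.03],[.5133,.0623,.0575]]), proj('side',[[.5133,.0623,.03],[.5133,.0623,.0575]]))
crop(np.load('s8.npz')['im'],(270,190,100,100),6,'pics/s8c.png');crop(np.load('d8.npz')['im'],(250,200,100,100),6,'pics/d8c.png')
E
```

```text
t 7.25 pos [0.5137 0.0649 0.0902] yaw 0.3001 z [-0.0046  0.0029 -1.    ] F [-0.2 -0.2 -1.1] op 0.17757405294944417
t 7.3 pos [0.5141 0.0648 0.0909] yaw 0.3001 z [-0.0035  0.0028 -1.    ] F [ 0.5  0.6 -0.5] op 0.17473648399089822
t 7.35 pos [0.5147 0.0647 0.0918] yaw 0.3001 z [-0.0019  0.0026 -1.    ] F [1.1 0.5 0.1] op 0.17396936222287684
tool shift cm [-0.0782476   0.27236914  5.22180171] [[317.25389254 262.47396071]
 [317.16136433 251.65239283]] [[292.79817839 254.4903679 ]
 [292.89402737 244.61632361]]
```

View pics/w8.png

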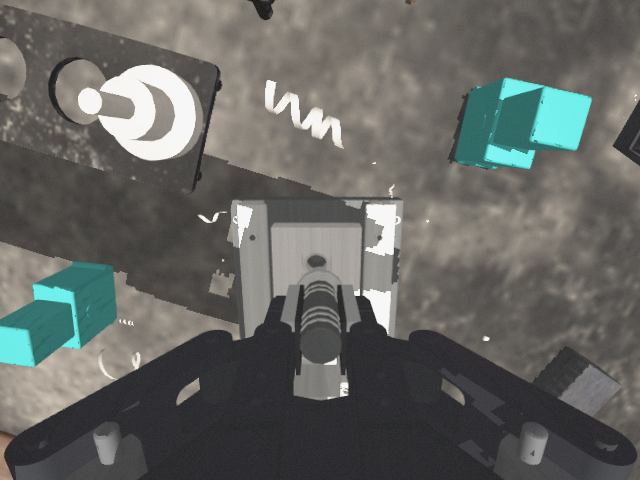

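View pics/s8c.png

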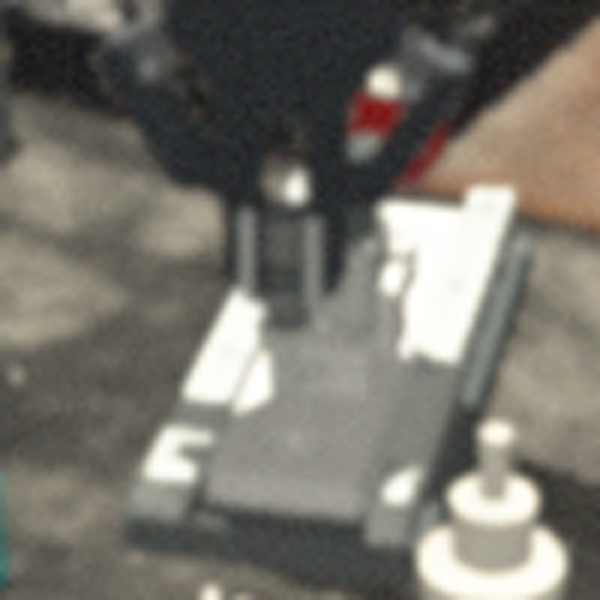

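View pics/d8c.png

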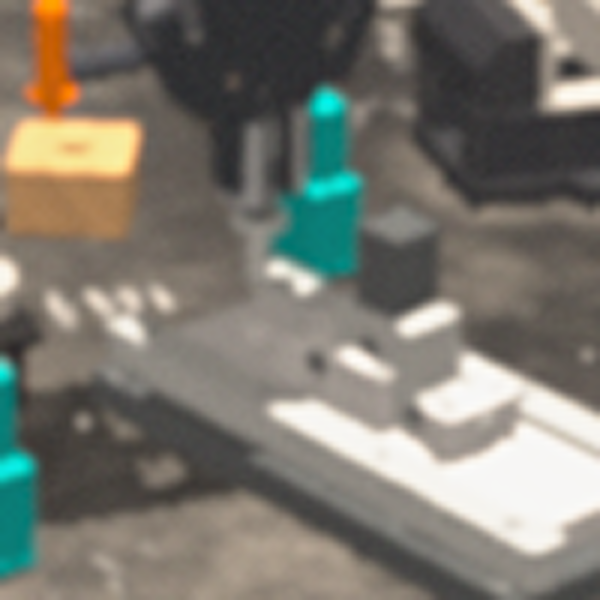

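Request:
send_rows(motion=[-0.08,0.27,0.3,0,1,0,0,0.6,0,1,0,0,0.6,0,1,0,0,0.3,0,1,0,0,0,0,1])

```text
time: 7.9
eef_pos: [0.5163, 0.0615, 0.0745]
tcp_rot: [0.989, 0.149, 0.002, -0.001]
contact_force: [-0.2, 0.4, -0.9]
opening: 0.178
```

```bash
cat > e.py <<'E'
import sys
from h import *
st=ctrl.get_state(); Rm=R.from_quat(st['tcp_rot']).as_matrix()
z=float(sys.argv[1])
g=np.array([.5133,.0623,z])+.039*(-Rm[:,2])
print('t',st['time'],'pos',st['eef_pos'].round(4),'yaw',round(np.arctan2(Rm[1,0],Rm[0,0]),4),'z',Rm[:,2].round(4),'F',st['contact_force'].round(1),'M',st['wrist_torque'].round(2),'op',st['opening'])
print('shift to tip z',z,(Rm.T@(g-st['eef_pos']))*100)
E
python3 e.py 0.004
```

```text
t 7.9 pos [0.5163 0.0615 0.0745] yaw 0.2998 z [ 0.0028  0.0023 -1.    ] F [-0.2  0.4 -0.9] M [-0.04  0.03 -0.05] op 0.17754225551362487
shift to tip z 0.004 [-0.28696514 -0.1580097   3.15035539]
```

Request:
send_rows(motion=[-0.33,-0.16,0,0,1,0,0,0,0,1])

```text
time: 8.1
eef_pos: [0.5123, 0.0621, 0.0743]
tcp_rot: [0.989, 0.149, 0.001, -0.001]
contact_force: [0.5, -0.0, -0.6]
opening: 0.177
```

```bash
python3 e.py 0.004
```

```text
t 8.1 pos [0.5123 0.0621 0.0743] yaw 0.2998 z [ 0.0022  0.0024 -1.    ] F [ 0.5 -0.  -0.6] M [-0.    0.02  0.03] op 0.17700068633963775
shift to tip z 0.004 [0.08330331 0.0226998  3.12677824]
```

Request:
send_rows(motion=[0.03,0,0.4,0,1,-0.03,0,0.5,0,1,-0.03,0,0.5,0,1,0,0,0,0,1])

```text
time: 8.5
eef_pos: [0.5122, 0.0621, 0.0595]
tcp_rot: [0.989, 0.149, 0.002, -0.001]
contact_force: [0.0, 0.3, -1.3]
opening: 0.174
```

```bash
python3 e.py 0.004
```

```text
t 8.5 pos [0.5122 0.0621 0.0595] yaw 0.3001 z [ 0.0032  0.0022 -1.    ] F [ 0.   0.3 -1.3] M [ 0.03 -0.01  0.01] op 0.17353427519212683
shift to tip z 0.004 [0.09165213 0.02041051 1.65417962]
```

Request:
send_rows(motion=[0.05,0,0.4,0,1,0,0,0.4,0,1,-0.02,0,0.4,0,1,-0.02,0,0.3,0,1,0,0,0,0,1])

```text
time: 9.0
eef_pos: [0.5127, 0.0621, 0.0434]
tcp_rot: [0.989, 0.149, 0.002, -0.001]
contact_force: [1.2, -0.4, 2.2]
opening: 0.172
```

```bash
python3 e.py 0.004
```

```text
t 9.0 pos [0.5127 0.0621 0.0434] yaw 0.3 z [ 0.0035  0.0022 -1.    ] F [ 1.2 -0.4  2.2] M [-0.05  0.14 -0.  ] op 0.17153129297767017
shift to tip z 0.004 [0.04217506 0.00493793 0.03859873]
```

Nearly at the seat; push a little and watch the force.

Request:
send_rows(motion=[0,0,0.2,0,1,0,0,0.2,0,1,0,0,0.1,0,1])

```text
time: 9.3
eef_pos: [0.5134, 0.0621, 0.0434]
tcp_rot: [0.989, 0.15, 0.0, -0.001]
contact_force: [-0.5, -0.3, 1.3]
opening: 0.177
```

```bash
python3 e.py 0.004
```

```text
t 9.3 pos [0.5134 0.0621 0.0434] yaw 0.301 z [-3.0e-04  1.9e-03 -1.0e+00] F [-0.5 -0.3  1.3] M [-0.04  0.14 -0.03] op 0.1772949428580641
shift to tip z 0.004 [-0.00133982 -0.01106727  0.0447709 ]
```

Request:
send_rows(motion=[0,0,0.5,0,1,0,0,0.5,0,1])

```text
time: 9.5
eef_pos: [0.5139, 0.0615, 0.0429]
tcp_rot: [0.988, 0.151, -0.005, -0.001]
contact_force: [-16.1, -1.3, 36.5]
opening: 0.175
```

```bash
python3 e.py 0.004
```

```text
t 9.5 pos [0.5139 0.0615 0.0429] yaw 0.3036 z [-9.4e-03 -3.0e-04 -1.0e+00] F [-16.1  -1.3  36.5] M [-0.3   3.01  0.01] op 0.1754953963848591
shift to tip z 0.004 [-0.00072072 -0.08578002 -0.00840548]
```

Request:
send_rows(motion=[0,0,-0.1,0,1,0,0,0,0,1,0,0,0,0,2.5,0,0,0,0,3.5,0,0,0,0,3.5,0,0,0,0,3.5])

```text
time: 10.1
eef_pos: [0.5143, 0.0614, 0.0443]
tcp_rot: [0.988, 0.151, -0.004, -0.0]
contact_force: [0.8, -0.4, 0.2]
opening: 0.408
```

```bash
python3 w.py w9
```

```text
t 10.1 pos [0.5143 0.0614 0.0443] yaw 0.3037 z [-8.e-03 -6.e-04 -1.e+00] F [ 0.8 -0.4  0.2] op 0.40801642123148657
```

View pics/w9.png

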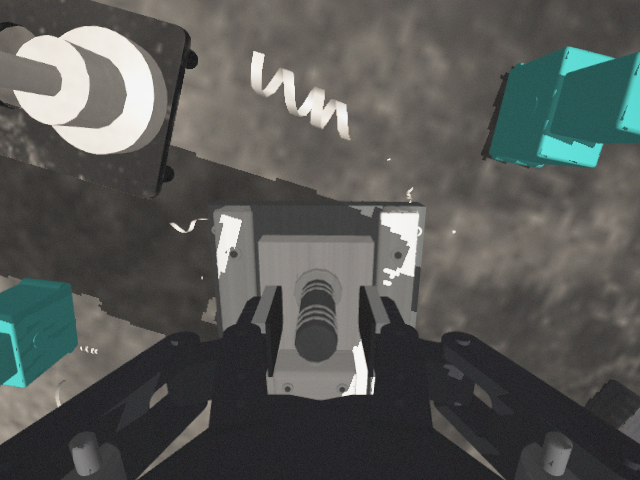

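Request:
send_rows(motion=[0,0,-0.6,0,3.5,0,0,-1,0,4,0,0,-1.5,0,5,0,0,-2,0,5,0,0,-2,0,5,0,0,-2,0,5,0,0,-2,0,5,0,0,-1,0,5,0,0,0,0,5])

```text
time: 11.05
eef_pos: [0.516, 0.0615, 0.1753]
tcp_rot: [0.989, 0.151, -0.002, 0.0]
contact_force: [0.4, 0.7, 1.3]
opening: 0.584
```

```bash
python3 w.py w10; python3 w.py s10 scene; python3 w.py d10 side; python3 - <<'E'
from h import *
W=np.load('w10.npz'); st={k:W[k] for k in ('eef_pos','tcp_rot')}
P,u,v=pts('wrist',W['d'],np.ones((480,640),bool),st)
a=(abs(P[:,0]-.5133)<.02)&(abs(P[:,1]-.0623)<.02)
t=a&(P[:,2]>.076)&(P[:,2]<.1)
print(t.sum(),P[t].mean(0),np.percentile(P[t,2],[5,50,95]) if t.any() else 0)
Rm=R.from_quat(st['tcp_rot']).as_matrix()
g=np.array([.5389,-.0193,.14]); print((Rm.T@(g-st['eef_pos']))*100)
crop(np.load('s10.npz')['im'],(270,190,100,100),6,'pics/s10c.png');crop(np.load('d10.npz')['im'],(250,200,100,100),6,'pics/d10c.png')
E
```

```text
t 11.05 pos [0.516  0.0615 0.1753] yaw 0.3036 z [-3.7e-03 -7.0e-04 -1.0e+00] F [0.4 0.7 1.3] op 0.5840868443115141
t 11.1 pos [0.5156 0.0615 0.1745] yaw 0.3036 z [-4.9e-03 -6.0e-04 -1.0e+00] F [ 0.7 -0.2  0.1] op 0.5879427089579817
t 11.15 pos [0.5149 0.0616 0.1733] yaw 0.3035 z [-7.2e-03 -5.0e-04 -1.0e+00] F [ 0.9 -0.3  0.1] op 0.5852838346347059
356 [0.51372839 0.06146855 0.07964083] [0.0778109  0.0797828  0.08084695]
[-0.21296233  8.39743247  3.53180603]
```

View pics/w10.png

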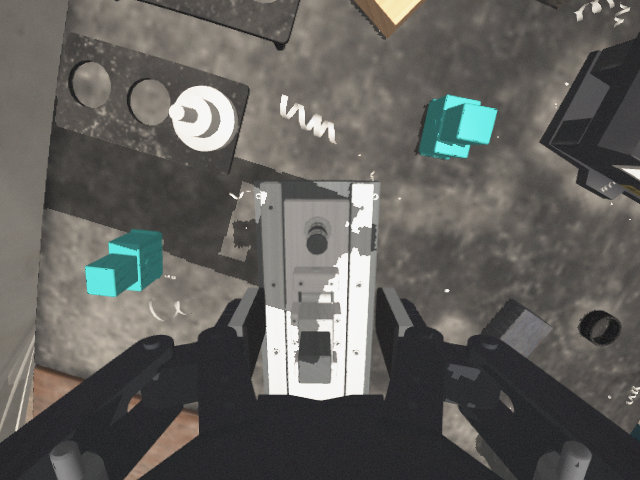

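View pics/d10c.png

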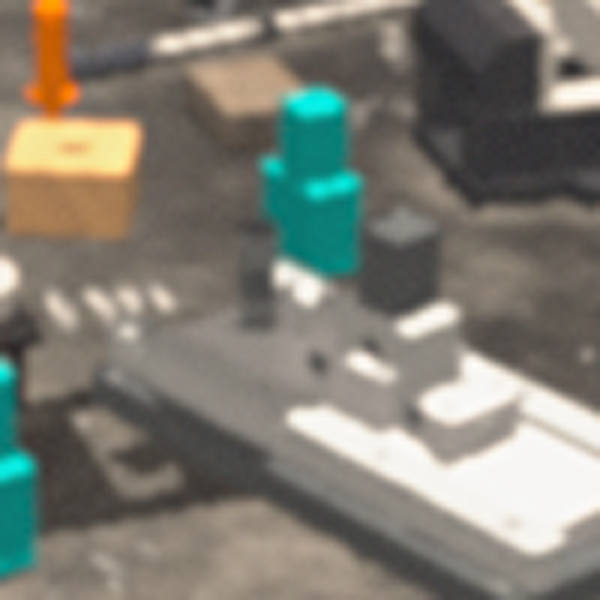

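View pics/s10c.png

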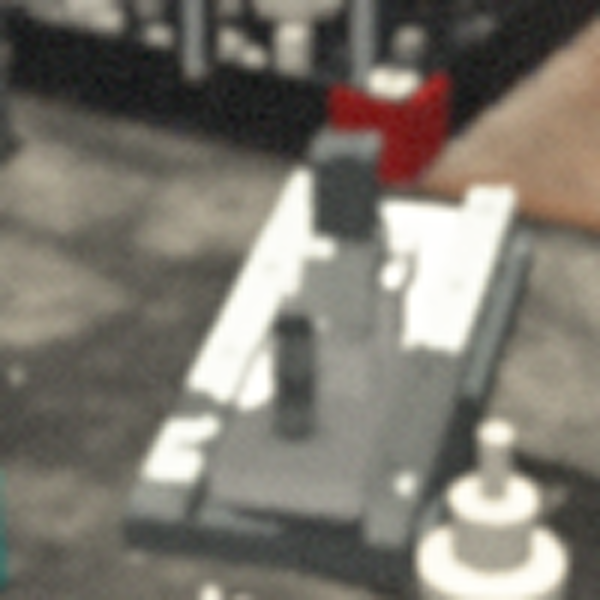

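Request:
send_rows(motion=[0,1,0,0,5,0,1.5,0,0,5,0,1.5,0,0,5,0,1.5,0,0,5,0,1.2,0,0,5,0,0.5,0,0,5,0,0,0,0,5])

```text
time: 11.9
eef_pos: [0.5357, -0.0149, 0.1672]
tcp_rot: [0.989, 0.15, -0.009, -0.001]
contact_force: [-0.6, 0.4, 0.4]
opening: 0.587
```

```bash
python3 w.py w11; cat > b.py <<'E'
import sys
from h import *
n=sys.argv[1]
W=np.load(n+'.npz'); st={k:W[k] for k in ('eef_pos','tcp_rot')}
P,u,v=pts('wrist',W['d'],np.ones((480,640),bool),st)
a=(abs(P[:,0]-.5389)<.04)&(abs(P[:,1]+.0193)<.04)
t=a&(P[:,2]>.107)&(P[:,2]<.1135)
print(t.sum(),P[t].mean(0),cv2.minAreaRect(P[t,:2].astype(np.float32)*1000),u[t].mean(),v[t].mean())
Rm=R.from_quat(st['tcp_rot']).as_matrix()
g=np.array([.5389,-.0193,.099-.0187]); print((Rm.T@(g-st['eef_pos']))*100)
E
python3 b.py w10; python3 b.py w11
```

```text
t 11.9 pos [ 0.5357 -0.0149  0.1672] yaw 0.3012 z [-1.750e-02  2.000e-04 -9.998e-01] F [-0.6  0.4  0.4] op 0.5867132806053015
995 [ 0.53748642 -0.01955174  0.10970425] ((537.7240600585938, -20.55609893798828), (24.20939064025879, 24.757568359375), 16.753570556640625) 314.65829145728645 368.3678391959799
[-0.19034949  8.39984659  9.50176272]
1382 [ 0.53782889 -0.02020315  0.10983669] ((538.02685546875, -20.655061721801758), (23.71710205078125, 24.276517868041992), 16.59177017211914) 321.58031837916064 270.71418234442837
[0.32225443 0.56222866 8.67973759]
```

View pics/w11.png

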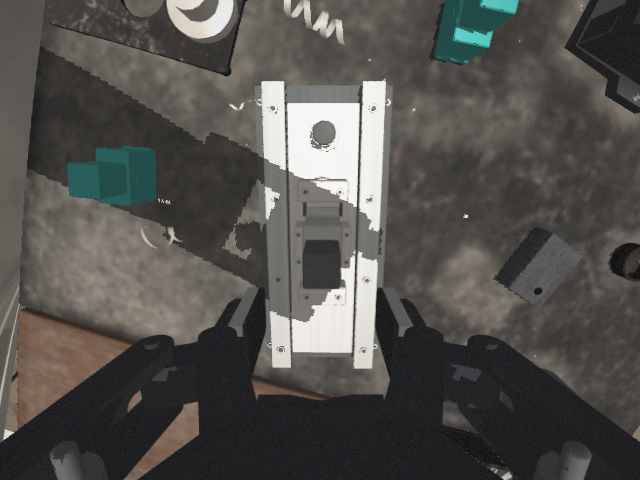

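Request:
send_rows(motion=[0.2,0.6,0,0,5,0,0,1,0,5,0,0,1,0,5,0,0,1,0,5,0,0,1,0,5,0,0,1,0,5,0,0,1,0,5,0,0,0,0,5])

```text
time: 12.75
eef_pos: [0.5366, -0.0178, 0.1001]
tcp_rot: [0.988, 0.152, -0.01, -0.002]
contact_force: [0.2, 0.7, -0.9]
opening: 0.586
```

```bash
python3 w.py w12; sed -i 's/\[.5389,-.0193,.099-.0187\]/[.538,-.0203,.098-.0187]/' b.py; python3 b.py w12
```

```text
t 12.75 pos [ 0.5366 -0.0178  0.1001] yaw 0.3045 z [-0.021   0.0015 -0.9998] F [ 0.2  0.7 -0.9] op 0.5858259998040624
3241 [ 0.53724514 -0.01879876  0.10983174] ((538.0249633789062, -19.798789978027344), (76.09768676757812, 26.178651809692383), 17.605371475219727) 319.5590867016353 313.2974390620179
[0.10088047 0.3006593  2.07946868]
```

View pics/w12.png

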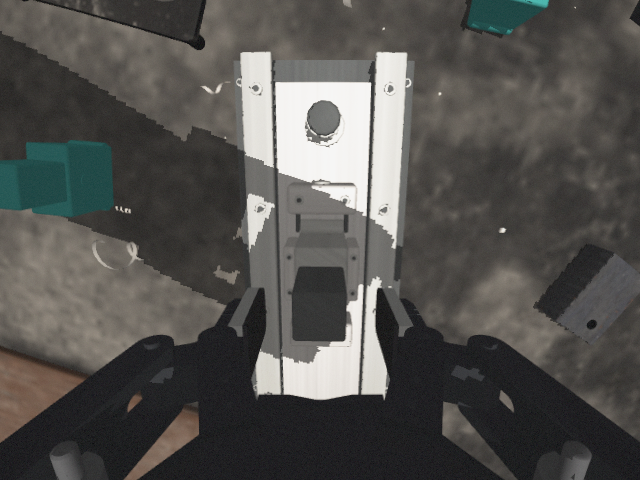

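Request:
send_rows(motion=[0.1,0.3,0.5,0,4.5,0,0,0.5,0,4.5,0,0,0.5,0,4,0,0,0.5,0,4,0,0,0,0,4])

```text
time: 13.3
eef_pos: [0.5401, -0.0211, 0.0808]
tcp_rot: [0.988, 0.152, -0.008, -0.001]
contact_force: [-0.8, -0.3, 1.0]
opening: 0.469
```

```bash
python3 w.py w13;python3 b.py w13; tail -1 b.py
```

```text
t 13.3 pos [ 0.5401 -0.0211  0.0808] yaw 0.3042 z [-1.640e-02  5.000e-04 -9.999e-01] F [-0.8 -0.3  1. ] op 0.4689753738397391
4478 [ 0.53753556 -0.01906923  0.10979699] ((540.5895385742188, -19.978700637817383), (67.40521240234375, 25.851078033447266), 17.097232818603516) 313.11255024564537 327.6065207682001
[-0.17284072 -0.1375489   0.14899638]
g=np.array([.538,-.0203,.098-.0187]); print((Rm.T@(g-st['eef_pos']))*100)
```

View pics/w13.png

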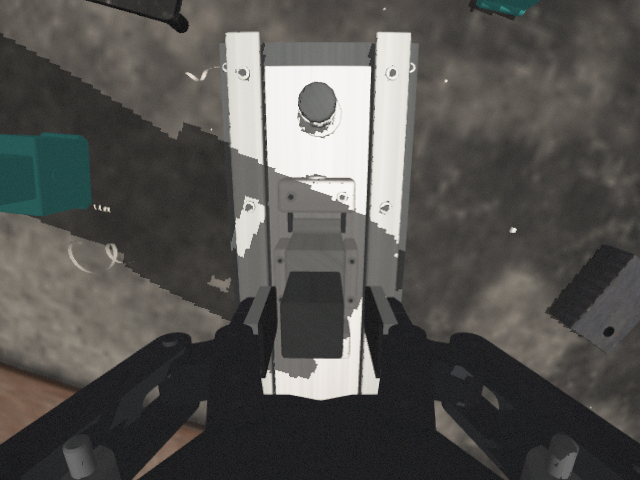

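Request:
send_rows(motion=[-0.2,-0.13,0.1,0,4,0,0,0,0,4,0,0,0,0,3,0,0,0,0,2,0,0,0,0,1.8,0,0,0,0,1.8,0,0,0,0,1.8], grip_force=30)

```text
time: 14.05
eef_pos: [0.5378, -0.0205, 0.0808]
tcp_rot: [0.988, 0.151, -0.008, -0.001]
contact_force: [-1.1, 0.1, 0.7]
opening: 0.273
```

```bash
python3 w.py w14; python3 w.py d14 side; python3 w.py s14 scene
python3 - <<'E'
from h import *
crop(np.load('s14.npz')['im'],(280,180,100,100),6,'pics/s14c.png');crop(np.load('d14.npz')['im'],(270,200,100,100),6,'pics/d14c.png')
E
```

```text
t 14.05 pos [ 0.5378 -0.0205  0.0808] yaw 0.304 z [-0.0155  0.     -0.9999] F [-1.1  0.1  0.7] op 0.27312821500725054
t 14.1 pos [ 0.5378 -0.0205  0.0808] yaw 0.3041 z [-0.0156  0.     -0.9999] F [-0.7 -0.6  0.4] op 0.27657055975525147
t 14.15 pos [ 0.5378 -0.0205  0.0808] yaw 0.3041 z [-0.0155  0.     -0.9999] F [-1.3 -0.3 -0.6] op 0.27565470899603123
```

View pics/w14.png

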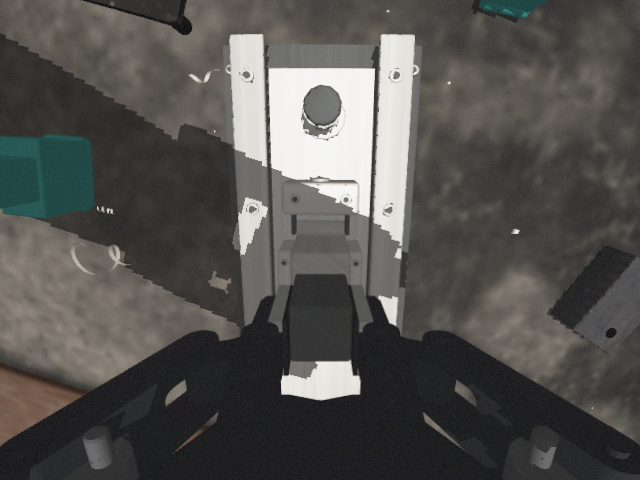

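View pics/d14c.png

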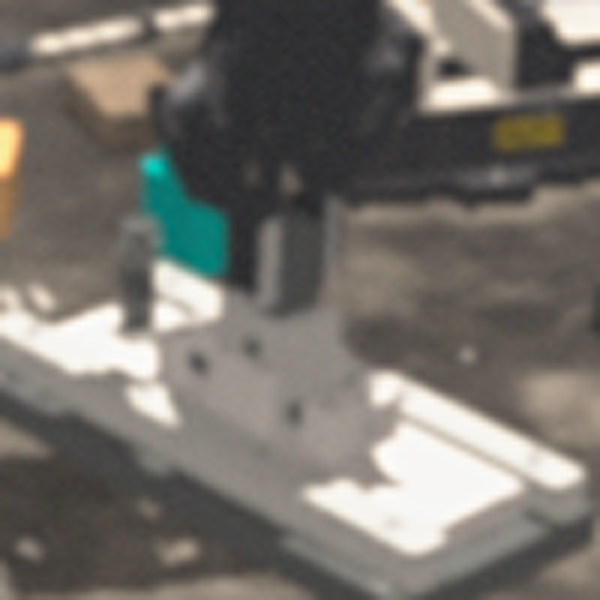

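View pics/s14c.png

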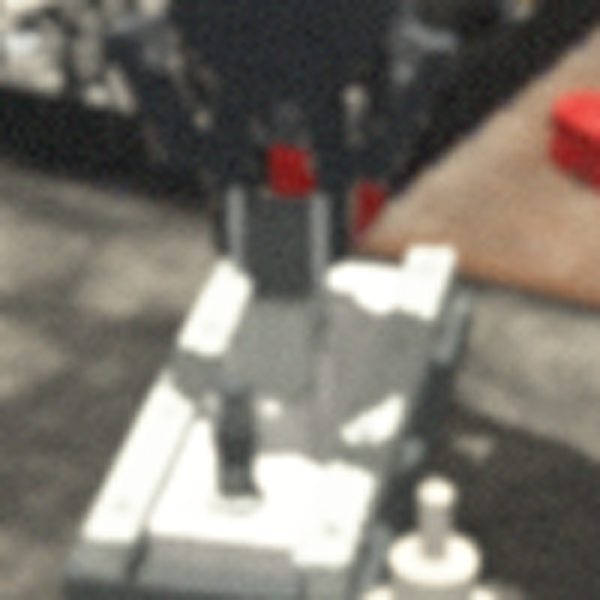

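```bash
cat > t.py <<'E'
import sys
from h import *
n=sys.argv[1]
W=np.load(n+'.npz'); st={k:W[k] for k in ('eef_pos','tcp_rot')}
Rm=R.from_quat(st['tcp_rot']).as_matrix()
P,u,v=pts('wrist',W['d'],np.ones((480,640),bool),st)
Tp=(P-st['eef_pos'])@Rm
a=(abs(Tp[:,0])<.0095)&(abs(Tp[:,1])<.03)&(Tp[:,2]>-.045)&(Tp[:,2]<-.015)
Q=P[a]; th=.297; B=np.array([[np.cos(th),np.sin(th),0],[-np.sin(th),np.cos(th),0],[0,0,1]])
Q=(Q-[.538,-.0203,0])@B.T
A=np.c_[Q[:,:2],np.ones(len(Q))]; keep=np.ones(len(Q),bool)
keep=Q[:,2]>np.median(Q[:,2])-.006
for _ in range(10):
    c=np.linalg.lstsq(A[keep],Q[keep,2],rcond=None)[0]; r=Q[:,2]-A@c; keep=abs(r)<.0015
print(keep.sum(),len(Q),'slopes x,y deg',np.degrees(np.arctan(c[:2])).round(2),'centre base xy z',Q[keep].mean(0).round(4),'y range',np.percentile(Q[keep,1],[1,99]).round(4),'z at mean TCP base',((st['eef_pos']-[.538,-.0203,0])@B.T).round(4))
print('lean toward +y(pin) deg =',-np.degrees(np.arctan(c[1])).round(2))
E
python3 t.py w14; python3 t.py w11
```

```text
2867 3495 slopes x,y deg [-0.69 -0.65] centre base xy z [1.000e-04 6.000e-04 1.099e-01] y range [-0.012   0.0119] z at mean TCP base [-0.0003 -0.0002  0.0808]
lean toward +y(pin) deg = 0.65
  return _methods._mean(a, axis=axis, dtype=dtype,
  ret = ret.dtype.type(ret / rcount)
t.py:15: RuntimeWarning: Mean of empty slice.
  print(keep.sum(),len(Q),'slopes x,y deg',np.degrees(np.arctan(c[:2])).round(2),'centre base xy z',Q[keep].mean(0).round(4),'y range',np.percentile(Q[keep,1],[1,99]).round(4),'z at mean TCP base',((st['eef_pos']-[.538,-.0203,0])@B.T).round(4))
  ret = um.true_divide(
Traceback (most recent call last):
  File "t.py", line 15, in <module>
    print(keep.sum(),len(Q),'slopes x,y deg',np.degrees(np.arctan(c[:2])).round(2),'centre base xy z',Q[keep].mean(0).round(4),'y range',np.percentile(Q[keep,1],[1,99]).round(4),'z at mean TCP base',((st['eef_pos']-[.538,-.0203,0])@B.T).round(4))
                                                                                                                                         ~~~~~~~~~~~~~^^^^^^^^^^^^^^^^^^
IndexError: index -1 is out of bounds for axis 0 with size 0
```

Request:
send_rows(motion=[0,-0.2,-0.06,0,1.8,0,-0.25,-0.08,0,1.8,0,-0.25,-0.07,0,1.8,0,-0.25,-0.06,0,1.8])

```text
time: 14.6
eef_pos: [0.5359, -0.0148, 0.081]
tcp_rot: [0.988, 0.152, -0.006, 0.004]
contact_force: [3.3, -10.2, -8.0]
opening: 0.275
```

```bash
python3 w.py w15; python3 t.py w15
```

```text
t 14.6 pos [ 0.5359 -0.0148  0.081 ] yaw 0.3055 z [-0.0104 -0.0088 -0.9999] F [  3.3 -10.2  -8. ] op 0.27468297660812413
2858 3472 slopes x,y deg [-0.61 -1.43] centre base xy z [-0.      0.0069  0.1101] y range [-0.0056  0.0183] z at mean TCP base [-0.0004  0.0059  0.081 ]
lean toward +y(pin) deg = 1.43
```

View pics/w15.png

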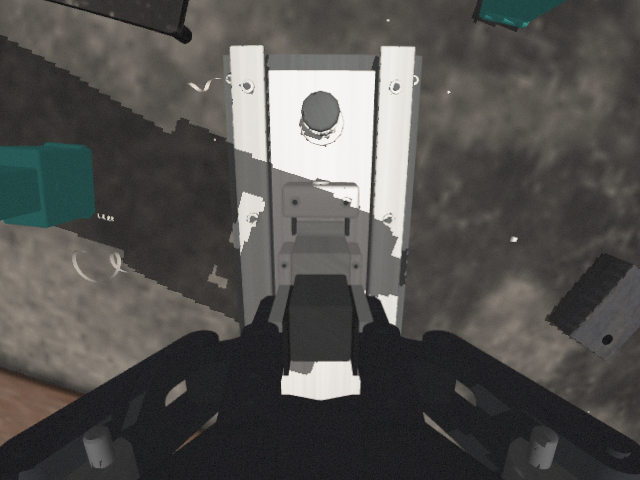

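Request:
send_rows(motion=[0,-0.2,-0.06,0,1.8,0,-0.25,-0.1,0,1.8,0,-0.25,-0.1,0,1.8,0,-0.25,-0.1,0,1.8], grip_force=20)

```text
time: 15.05
eef_pos: [0.5352, -0.013, 0.0815]
tcp_rot: [0.988, 0.154, -0.003, 0.013]
contact_force: [4.7, -8.9, -9.9]
opening: 0.275
```

```bash
python3 w.py w16; python3 t.py w16
```

```text
t 15.05 pos [ 0.5352 -0.013   0.0815] yaw 0.3084 z [-0.001  -0.027  -0.9996] F [ 4.7 -8.9 -9.9] op 0.27484123430622837
2848 3476 slopes x,y deg [-0.35 -2.63] centre base xy z [-0.0003  0.0093  0.1105] y range [-0.0031  0.0207] z at mean TCP base [-0.0006  0.0078  0.0815]
lean toward +y(pin) deg = 2.63
```

Request:
send_rows(motion=[0,-0.4,-0.12,0,1.8,0,-0.4,-0.12,0,1.8,0,-0.4,-0.12,0,1.8,0,-0.4,-0.12,0,1.8], grip_force=40)

```text
time: 15.5
eef_pos: [0.5328, -0.0056, 0.0837]
tcp_rot: [0.988, 0.155, 0.001, 0.024]
contact_force: [3.2, -7.0, -8.0]
opening: 0.275
```

```bash
python3 w.py w17; python3 t.py w17
```

```text
t 15.5 pos [ 0.5328 -0.0056  0.0837] yaw 0.3117 z [ 0.0083 -0.0464 -0.9989] F [ 3.2 -7.  -8. ] op 0.27501326045254715
2943 3400 slopes x,y deg [ 0.28 -8.25] centre base xy z [-0.0005  0.0175  0.1121] y range [0.0052 0.0288] z at mean TCP base [-0.0007  0.0156  0.0837]
lean toward +y(pin) deg = 8.25
```

Request:
send_rows(motion=[0,-0.3,-0.08,0,1.8,0,-0.3,-0.08,0,1.8])

```text
time: 15.75
eef_pos: [0.5318, -0.0021, 0.0854]
tcp_rot: [0.987, 0.156, 0.001, 0.027]
contact_force: [1.3, -4.2, -3.6]
opening: 0.279
```

```bash
python3 w.py w18; python3 t.py w18; python3 w.py d18 side; python3 - <<'E'
from h import *
crop(np.load('d18.npz')['im'],(270,200,100,100),6,'pics/d18c.png')
E
```

```text
t 15.75 pos [ 0.5318 -0.0021  0.0854] yaw 0.3133 z [ 0.011  -0.0531 -0.9985] F [ 1.3 -4.2 -3.6] op 0.27905206908696617
2951 3341 slopes x,y deg [ -0.1  -11.57] centre base xy z [-0.0005  0.0213  0.1135] y range [0.0093 0.0323] z at mean TCP base [-0.0006  0.0192  0.0854]
lean toward +y(pin) deg = 11.57
t 15.8 pos [ 0.5316 -0.0017  0.0856] yaw 0.3132 z [ 0.0107 -0.0525 -0.9986] F [ 0.6 -3.1 -1. ] op 0.2727580576503728
```

View pics/d18c.png

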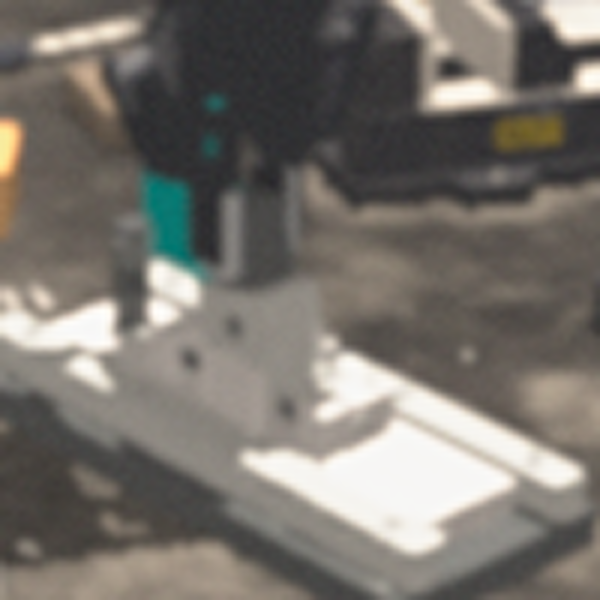

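View pics/w18.png

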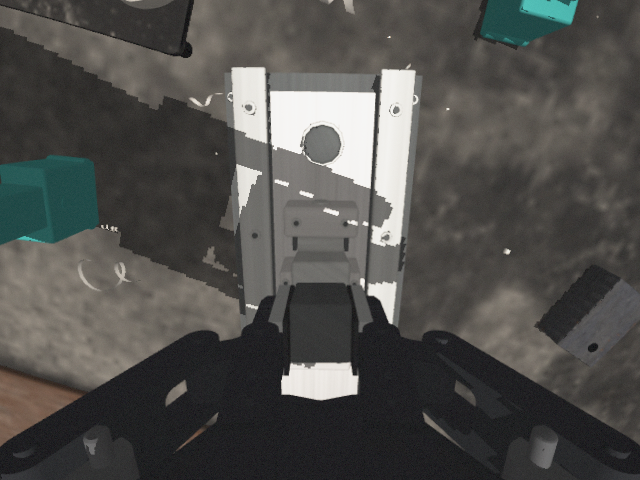

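Request:
send_rows(motion=[0,0.3,-0.15,0,1.8,0,0.4,-0.18,0,1.8,0,0.4,-0.18,0,1.8])

```text
time: 16.15
eef_pos: [0.5327, -0.0071, 0.0866]
tcp_rot: [0.988, 0.154, 0.001, 0.02]
contact_force: [4.3, 5.0, -11.5]
opening: 0.27
```

```bash
python3 w.py w19; python3 t.py w19
```

```text
t 16.15 pos [ 0.5327 -0.0071  0.0866] yaw 0.3102 z [ 0.0077 -0.0398 -0.9992] F [  4.3   5.  -11.5] op 0.27019489945841485
2949 3332 slopes x,y deg [  0.07 -11.62] centre base xy z [-0.001   0.0158  0.1148] y range [0.004  0.0269] z at mean TCP base [-0.0012  0.0141  0.0866]
lean toward +y(pin) deg = 11.62
```

Request:
send_rows(motion=[0,0.4,-0.15,0,1.8,0,0.4,-0.15,0,1.8,0,0.4,-0.15,0,1.8,0,0.4,-0.15,0,1.8])

```text
time: 16.6
eef_pos: [0.5345, -0.0134, 0.0874]
tcp_rot: [0.988, 0.153, -0.001, 0.009]
contact_force: [3.7, 5.7, -8.0]
opening: 0.276
```

```bash
python3 w.py w20; python3 t.py w20
```

```text
t 16.6 pos [ 0.5345 -0.0134  0.0874] yaw 0.3067 z [ 0.0013 -0.0178 -0.9998] F [ 3.7  5.7 -8. ] op 0.275873218158635
2968 3336 slopes x,y deg [  0.15 -10.24] centre base xy z [-0.0012  0.0087  0.1157] y range [-0.0033  0.0198] z at mean TCP base [-0.0013  0.0076  0.0874]
lean toward +y(pin) deg = 10.24
```

Request:
send_rows(motion=[0,0.5,-0.1,0,1.8,0,0.5,-0.1,0,1.8,0,0.5,-0.1,0,1.8,0,0.5,-0.1,0,1.8], grip_force=30)

```text
time: 17.05
eef_pos: [0.5357, -0.0169, 0.0892]
tcp_rot: [0.989, 0.149, -0.005, -0.012]
contact_force: [0.3, 10.4, -3.0]
opening: 0.272
```

```bash
python3 w.py w21; python3 t.py w21
```

```text
t 17.05 pos [ 0.5357 -0.0169  0.0892] yaw 0.2994 z [-0.0136  0.0212 -0.9997] F [ 0.3 10.4 -3. ] op 0.27203502400661134
2947 3341 slopes x,y deg [-0.31 -7.31] centre base xy z [-0.001   0.0038  0.1175] y range [-0.0083  0.015 ] z at mean TCP base [-0.0012  0.0039  0.0892]
lean toward +y(pin) deg = 7.31
```

Request:
send_rows(motion=[0,0.5,-0.1,0,1.8,0,0.5,-0.1,0,1.8,0,0.5,-0.1,0,1.8])

```text
time: 17.4
eef_pos: [0.5369, -0.0206, 0.092]
tcp_rot: [0.989, 0.147, -0.009, -0.026]
contact_force: [-0.7, 7.2, 0.8]
opening: 0.275
```

```bash
python3 w.py w22; python3 t.py w22
```

```text
t 17.4 pos [ 0.5369 -0.0206  0.092 ] yaw 0.2964 z [-0.0252  0.0478 -0.9985] F [-0.7  7.2  0.8] op 0.27496463976494595
2901 3336 slopes x,y deg [-0.53 -3.17] centre base xy z [-0.0009 -0.0008  0.1203] y range [-0.0129  0.0104] z at mean TCP base [-0.0012  0.      0.092 ]
lean toward +y(pin) deg = 3.17
```

Request:
send_rows(motion=[0,0.5,-0.05,0,1.8,0,0.5,-0.05,0,1.8,0,0.5,-0.05,0,1.8], grip_force=22)

```text
time: 17.75
eef_pos: [0.5389, -0.0266, 0.0952]
tcp_rot: [0.988, 0.146, -0.013, -0.037]
contact_force: [-0.5, 6.3, -2.4]
opening: 0.272
```

```bash
cat >> t.py <<'E'
ph=np.arctan(-c[1])-np.radians(.65); m=Q[keep].mean(0); 
fy=m[1]-.08*np.sin(ph); fz=m[2]-.08*np.cos(ph)-.03
print('true lean %.1f foot y %.1f z %.1f mm; +y edge z %.1f, -y edge z %.1f'%(np.degrees(ph),fy*1e3,fz*1e3,1e3*(fz-.022*np.sin(ph)),1e3*(fz+.022*np.sin(ph))))
E
python3 w.py w23; python3 t.py w23
```

```text
t 17.75 pos [ 0.5389 -0.0266  0.0952] yaw 0.2946 z [-0.036   0.0701 -0.9969] F [-0.5  6.3 -2.4] op 0.27198778565067344
2811 3422 slopes x,y deg [-0.54  4.08] centre base xy z [-0.0006 -0.0078  0.1237] y range [-0.0202  0.0034] z at mean TCP base [-0.001  -0.0063  0.0952]
lean toward +y(pin) deg = -4.08
true lean -4.7 foot y -1.2 z 13.9 mm; +y edge z 15.7, -y edge z 12.1
```

Request:
send_rows(motion=[0,0.5,0.05,0,1.8,0,0.5,0.05,0,1.8])

```text
time: 18.0
eef_pos: [0.5397, -0.0292, 0.0954]
tcp_rot: [0.988, 0.145, -0.016, -0.047]
contact_force: [-2.8, 8.6, 4.2]
opening: 0.271
```

```bash
python3 w.py w24; python3 t.py w24
```

```text
t 18.0 pos [ 0.5397 -0.0292  0.0954] yaw 0.2931 z [-0.0446  0.0886 -0.9951] F [-2.8  8.6  4.2] op 0.27121848833915724
2782 3454 slopes x,y deg [-0.8   6.48] centre base xy z [-0.0005 -0.0112  0.1239] y range [-0.0235  0.0002] z at mean TCP base [-0.001  -0.009   0.0954]
lean toward +y(pin) deg = -6.48
true lean -7.1 foot y -1.2 z 14.5 mm; +y edge z 17.3, -y edge z 11.8
```

Request:
send_rows(motion=[0,0.5,0.05,0,1.8,0,0.5,0.05,0,1.8])

```text
time: 18.25
eef_pos: [0.5407, -0.0316, 0.0959]
tcp_rot: [0.988, 0.145, -0.019, -0.057]
contact_force: [-2.5, 7.7, 3.9]
opening: 0.272
```

```bash
python3 w.py w25; python3 t.py w25; python3 w.py d25 side;python3 - <<'E'
from h import *
crop(np.load('d25.npz')['im'],(270,200,100,100),6,'pics/d25c.png')
E
```

```text
t 18.25 pos [ 0.5407 -0.0316  0.0959] yaw 0.2922 z [-0.0532  0.1073 -0.9928] F [-2.5  7.7  3.9] op 0.27190464954733295
2716 3431 slopes x,y deg [-1.    8.79] centre base xy z [-0.0002 -0.0141  0.1245] y range [-0.0262 -0.003 ] z at mean TCP base [-0.0008 -0.0115  0.0959]
lean toward +y(pin) deg = -8.79
true lean -9.4 foot y -1.0 z 15.6 mm; +y edge z 19.2, -y edge z 12.0
t 18.3 pos [ 0.5409 -0.0321  0.096 ] yaw 0.2921 z [-0.053   0.1068 -0.9929] F [-2.7  6.8  4. ] op 0.2706648427930137
```

View pics/d25c.png

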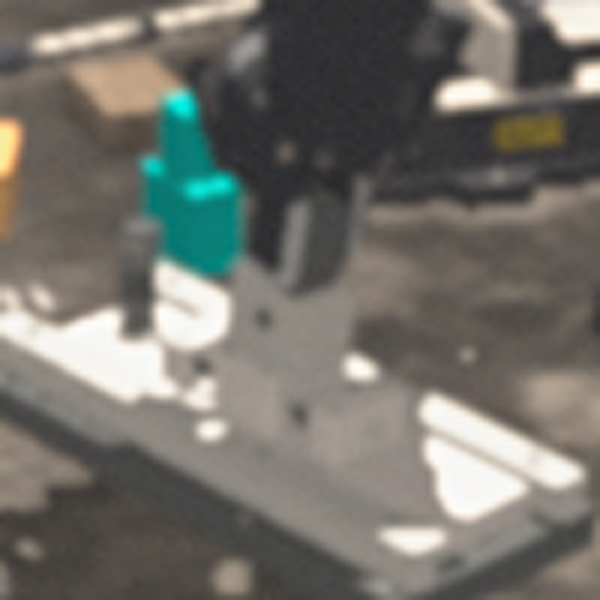

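View pics/w25.png

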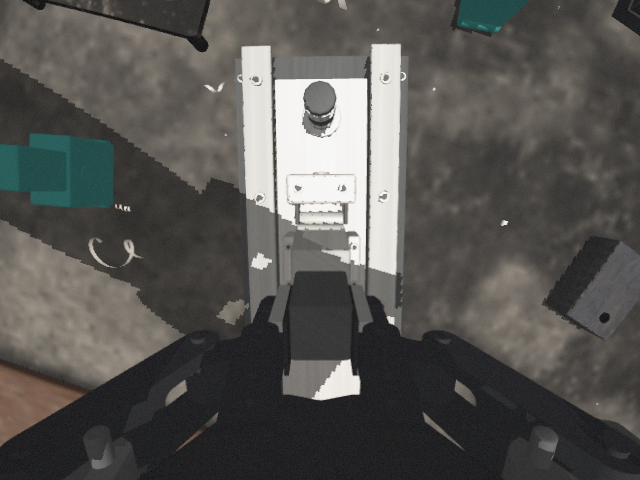

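Request:
send_rows(motion=[0,0.5,0.05,0,1.8,0,0.3,0,0,1.8])

```text
time: 18.55
eef_pos: [0.5414, -0.0337, 0.0967]
tcp_rot: [0.987, 0.145, -0.021, -0.064]
contact_force: [-0.4, 3.1, -0.8]
opening: 0.273
```

```bash
python3 w.py w26; python3 t.py w26
```

```text
t 18.55 pos [ 0.5414 -0.0337  0.0967] yaw 0.2925 z [-0.06    0.121  -0.9908] F [-0.4  3.1 -0.8] op 0.2732507344715701
2720 3467 slopes x,y deg [-0.93 10.42] centre base xy z [-0.     -0.0167  0.1252] y range [-0.0288 -0.0056] z at mean TCP base [-0.0007 -0.0138  0.0967]
lean toward +y(pin) deg = -10.42
true lean -11.1 foot y -1.4 z 16.7 mm; +y edge z 21.0, -y edge z 12.5
```

Request:
send_rows(motion=[0,-0.1,0.3,0,1.8,0,-0.2,0.3,0,1.8,0,-0.3,0.2,0,1.8], grip_force=20)

```text
time: 18.9
eef_pos: [0.5408, -0.0284, 0.0921]
tcp_rot: [0.987, 0.146, -0.02, -0.062]
contact_force: [-0.4, -3.5, 9.1]
opening: 0.275
```

```bash
python3 w.py w27; python3 t.py w27
```

```text
t 18.9 pos [ 0.5408 -0.0284  0.0921] yaw 0.2947 z [-0.0571  0.1169 -0.9915] F [-0.4 -3.5  9.1] op 0.27467990863513553
2714 3470 slopes x,y deg [-1.15 10.21] centre base xy z [ 0.0009 -0.0114  0.1208] y range [-0.0236 -0.0004] z at mean TCP base [ 0.0003 -0.0086  0.0921]
lean toward +y(pin) deg = -10.21
true lean -10.9 foot y 3.6 z 12.2 mm; +y edge z 16.3, -y edge z 8.0
```

Request:
send_rows(motion=[0,-0.5,0.05,0,1.8,0,-0.5,0.05,0,1.8,0,-0.5,0.05,0,1.8])

```text
time: 19.25
eef_pos: [0.5379, -0.0169, 0.0943]
tcp_rot: [0.987, 0.146, -0.018, -0.058]
contact_force: [-0.7, -3.8, 2.6]
opening: 0.27
```

```bash
python3 w.py w28; python3 t.py w28
```

```text
t 19.25 pos [ 0.5379 -0.0169  0.0943] yaw 0.2953 z [-0.053   0.1086 -0.9927] F [-0.7 -3.8  2.6] op 0.27004054090684504
2726 3455 slopes x,y deg [-0.93  9.38] centre base xy z [0.0014 0.0007 0.1229] y range [-0.0114  0.0118] z at mean TCP base [0.0009 0.0033 0.0943]
lean toward +y(pin) deg = -9.38
true lean -10.0 foot y 14.7 z 14.1 mm; +y edge z 18.0, -y edge z 10.3
```

Request:
send_rows(motion=[0,-0.5,0.05,0,1.8,0,-0.5,0.05,0,1.8,0,-0.5,0.05,0,1.8])

```text
time: 19.6
eef_pos: [0.5356, -0.0081, 0.0965]
tcp_rot: [0.988, 0.149, -0.016, -0.048]
contact_force: [-0.5, -12.5, 2.8]
opening: 0.278
```

```bash
python3 w.py w29; python3 t.py w29
```

```text
t 19.6 pos [ 0.5356 -0.0081  0.0965] yaw 0.3003 z [-0.0467  0.0907 -0.9948] F [ -0.5 -12.5   2.8] op 0.27765285774300963
2835 3471 slopes x,y deg [-1.15  5.5 ] centre base xy z [0.0018 0.0099 0.1251] y range [-0.0026  0.0212] z at mean TCP base [0.0013 0.0123 0.0965]
lean toward +y(pin) deg = -5.5
true lean -6.1 foot y 18.5 z 15.6 mm; +y edge z 17.9, -y edge z 13.2
```

Request:
send_rows(motion=[0,-0.5,0.05,0,1.8,0,-0.5,0.05,0,1.8])

```text
time: 19.85
eef_pos: [0.5344, -0.0043, 0.098]
tcp_rot: [0.988, 0.151, -0.015, -0.04]
contact_force: [-0.2, -11.6, 2.7]
opening: 0.274
```

```bash
python3 w.py w30; python3 t.py w30
```

```text
t 19.85 pos [ 0.5344 -0.0043  0.098 ] yaw 0.3032 z [-0.0415  0.0751 -0.9963] F [ -0.2 -11.6   2.7] op 0.27420750247112813
2877 3425 slopes x,y deg [-1.27  2.18] centre base xy z [0.0018 0.0143 0.1266] y range [0.0019 0.0258] z at mean TCP base [0.0013 0.0164 0.098 ]
lean toward +y(pin) deg = -2.18
true lean -2.8 foot y 18.3 z 16.7 mm; +y edge z 17.8, -y edge z 15.6
```

Request:
send_rows(motion=[0,-0.5,0.05,0,1.8,0,-0.45,0.05,0,1.8])

```text
time: 20.1
eef_pos: [0.5333, -0.0006, 0.0992]
tcp_rot: [0.988, 0.152, -0.014, -0.033]
contact_force: [-1.2, -11.0, 2.1]
opening: 0.27
```

```bash
python3 w.py w31; python3 t.py w31
```

```text
t 20.1 pos [ 0.5333 -0.0006  0.0992] yaw 0.3057 z [-0.0366  0.0603 -0.9975] F [ -1.2 -11.    2.1] op 0.27007571781998946
2889 3382 slopes x,y deg [-1.05 -1.01] centre base xy z [0.0017 0.0186 0.1279] y range [0.0063 0.0298] z at mean TCP base [0.0012 0.0202 0.0992]
lean toward +y(pin) deg = 1.01
true lean 0.4 foot y 18.1 z 17.9 mm; +y edge z 17.7, -y edge z 18.0
```

Request:
send_rows(motion=[0,0,0,0,1.8,0,0.2,0,0,1.8,0,0.2,-0.2,0,1.8,0,0.1,-0.3,0,1.8,0,0.1,-0.3,0,1.8], grip_force=60)

```text
time: 20.65
eef_pos: [0.532, -0.0043, 0.1027]
tcp_rot: [0.988, 0.151, -0.016, -0.036]
contact_force: [0.0, 1.3, -4.6]
opening: 0.27
```

```bash
python3 w.py w32; python3 t.py w32
```

```text
t 20.65 pos [ 0.532  -0.0043  0.1027] yaw 0.3048 z [-0.0433  0.0656 -0.9969] F [ 0.   1.3 -4.6] op 0.270265536622157
2888 3389 slopes x,y deg [-1.08 -0.34] centre base xy z [-0.0004  0.0153  0.1312] y range [0.003  0.0266] z at mean TCP base [-0.001   0.0171  0.1027]
lean toward +y(pin) deg = 0.34
true lean -0.3 foot y 15.7 z 21.2 mm; +y edge z 21.4, -y edge z 21.1
```

Request:
send_rows(motion=[0,0,-0.4,0,1.8,0,0.25,-0.3,0,1.8,0,0.3,-0.3,0,1.8,0,0.3,-0.3,0,1.8,0,0.3,-0.3,0,1.8,0,0.2,-0.2,0,1.8,0,0,0,0,1.8])

```text
time: 21.4
eef_pos: [0.5373, -0.0196, 0.1216]
tcp_rot: [0.988, 0.151, -0.017, -0.036]
contact_force: [-1.3, 0.9, -3.9]
opening: 0.269
```

```bash
python3 w.py w33; python3 t.py w33
```

```text
t 21.4 pos [ 0.5373 -0.0196  0.1216] yaw 0.3051 z [-0.0436  0.0654 -0.9969] F [-1.3  0.9 -3.9] op 0.26927190004119295
2883 3384 slopes x,y deg [-1.44 -0.48] centre base xy z [ 1.000e-04 -9.000e-04  1.502e-01] y range [-0.0133  0.0103] z at mean TCP base [-0.0005  0.0009  0.1216]
lean toward +y(pin) deg = 0.48
true lean -0.2 foot y -0.7 z 40.2 mm; +y edge z 40.2, -y edge z 40.1
```

```bash
python3 w.py d33 side; python3 w.py s33 scene; python3 - <<'E'
from h import *
for n,c in (('w33','wrist'),('s33','scene'),('d33','side')):
    W=np.load(n+'.npz'); st={k:W[k] for k in ('eef_pos','tcp_rot')}
    P,u,v=pts(c,W['d'],np.ones((480,640),bool),st)
    a=(abs(P[:,0]-.5133)<.018)&(abs(P[:,1]-.0623)<.018)&(P[:,2]>.04)&(P[:,2]<.1)
    t=a&(P[:,2]>.0765)
    print(n,a.sum(),t.sum(),P[t].mean(0).round(4) if t.any() else '',np.percentile(P[a,2],[50,95,99]).round(4))
crop(np.load('d33.npz')['im'],(240,170,130,120),5,'pics/d33c.png');crop(np.load('s33.npz')['im'],(200,170,220,190),3,'pics/s33c.png')
E
```

```text
t 21.45 pos [ 0.5371 -0.0195  0.1215] yaw 0.3052 z [-0.0438  0.0655 -0.9969] F [ 1.   0.  -4.3] op 0.2683964641763942
t 21.5 pos [ 0.5369 -0.0193  0.1212] yaw 0.3054 z [-0.0442  0.0657 -0.9969] F [ 0.3  0.2 -3.8] op 0.2671664346915162
w33 905 687 [0.512  0.0632 0.0798] [0.0795 0.0809 0.0815]
s33 131 19 [0.5079 0.0648 0.0778] [0.0633 0.0782 0.0788]
d33 110 17 [0.5084 0.0616 0.0784] [0.0618 0.0793 0.0796]
```

View pics/d33c.png

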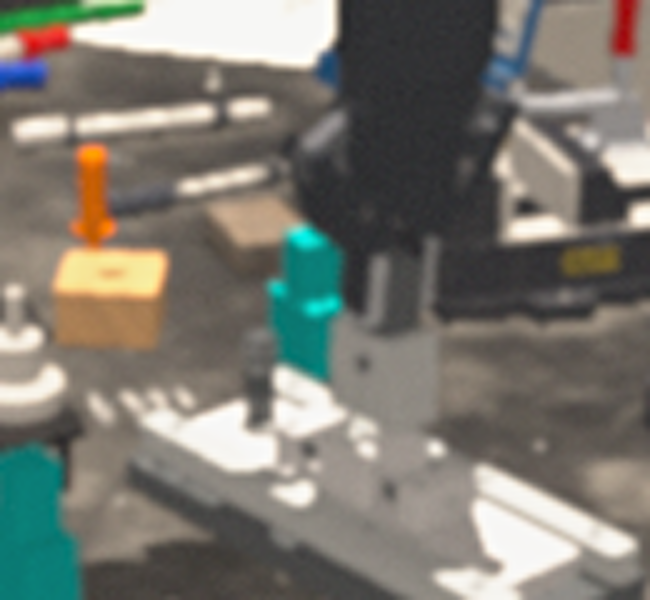

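View pics/s33c.png

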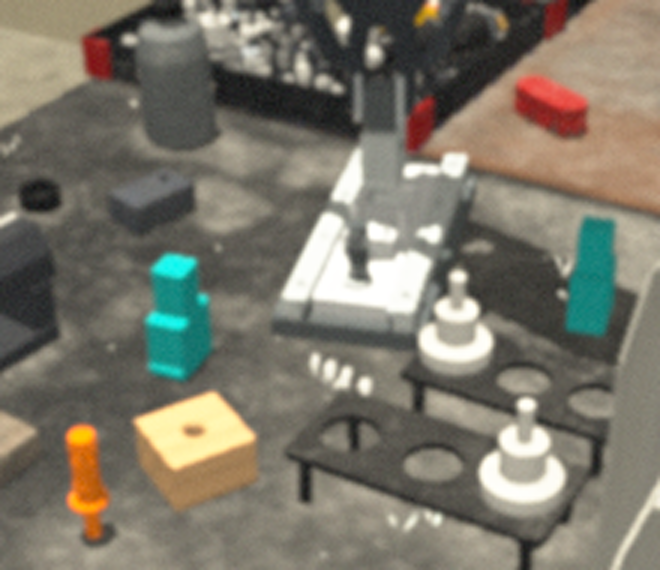

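View pics/w33.png

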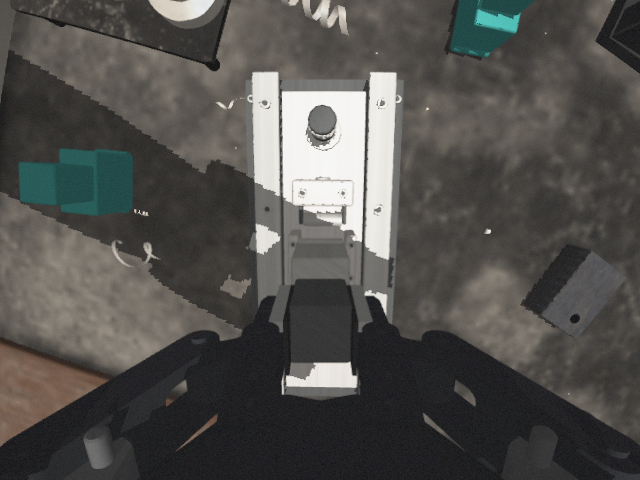

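Request:
send_rows(motion=[0,0,0,0,1.8,0,0,0,0,1.8,0,0,0,0,1.8,0,0,0,0,1.8])

```text
time: 21.95
eef_pos: [0.5362, -0.0186, 0.1203]
tcp_rot: [0.988, 0.152, -0.018, -0.036]
contact_force: [0.5, 0.2, -4.2]
opening: 0.266
```

```bash
python3 w.py w34; python3 t.py w34; python3 -c "
from plant import workorder,ctrl
print(ctrl.get_state()['dq'].round(4)); print(workorder.sign_off())"
```

```text
t 21.95 pos [ 0.5362 -0.0186  0.1203] yaw 0.306 z [-0.0461  0.0663 -0.9967] F [ 0.5  0.2 -4.2] op 0.26647670127447887
2881 3383 slopes x,y deg [-1.43 -0.19] centre base xy z [-0.0006  0.0002  0.1489] y range [-0.0119  0.0115] z at mean TCP base [-0.0013  0.0021  0.1203]
lean toward +y(pin) deg = 0.19
true lean -0.5 foot y 0.9 z 38.9 mm; +y edge z 39.1, -y edge z 38.7
[-0.0025 -0.0011 -0.     -0.0009  0.0001 -0.0004]
the job is handed in; nothing more can be done
None
```

The lock pin is fully home, the block is free and held upright over the nest, and the job was handed in at about 22 s.

- **Pin:** I took it from its stand and lowered it into the hole. I pressed until it stopped against about 36 N, then let go. The last wrist picture puts its top about 80 mm above the bench, which is the seated height. The scene and side cameras read about 78 mm there, on only a few pixels each.
- **Block:** I rocked it about 11° toward the pin, then about 10–11° the other way, with its foot still between the nest's cheeks. It came free on the second lean.
- **Last check:** The block hung still, with its foot about 39 mm over the nest floor (about 13 mm above the cheeks). It was within 1 mm of the nest's middle and leant about 1° or less. The joint speeds were practically zero.
- **Bystanders:** The pictures show nothing else on the bench moved.

Some things did not go cleanly:

- **Slide before tipping:** The moves cannot tilt the tool directly. The block first slid about 6 mm against its sprung roller before it tipped. After that it leaned partly by turning in the pads and partly by the tool giving under load.
- **Carriage play:** The carriage seemed to shift by about 3 mm within the pin's play, judged only from the side picture.
- **Righting the block:** To set it upright again I pressed it against the roller housing on the pin's side with about 12 N. This lifted it to about 21 mm and moved it up to 18 mm off centre before I brought it back over the middle.
- **Tool lean:** The tool itself ended about 4.6° off vertical, although the block is upright.

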